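Turn the test plaque over with the bench lifter

TASK

With the bench lifter held by its handle, slide its blade along the lower bed of the turning block under the near edge of the white test plaque, push the plaque lightly forward with the blade's lip until you feel it seat against the step, ease off, then lever it up and over the step so that it ends lying flat on the upper bed, ribs up. Use only a light touch: stop pushing as soon as it seats, never touch the plaque with the gripper, and leave the other things alone. Finally stand the lifter back upright on the rubber pad and let go.

Things in the scene. Friction and masses are not known exactly. Their poses are not given: they have to be found in the camera images.
- lifter_grip (a point): Grip centre of the bench lifter, 45 mm above its blade's underside: one rigid 90 g piece, standing on its steel blade on the rubber pad, with an upright black handle near the blade's rear, 22 (x) x 16 (y) mm, its top 64 mm above the blade's underside. Grip it across the 16 mm, 15 to 60 mm above that underside. x points from the handle to the blade's tip, z up the handle.
- lifter_tip (a point): Middle of the lifter's front edge, 85 mm ahead (+x) of the handle's axis and 1 mm above the blade's underside; axes as lifter_grip. The flat blade is 95 long (x) x 40 wide x 2 mm thick and ends 10 mm behind the handle's axis. A cross lip 5 mm high stands on it, its front face 22 mm behind the front edge: it meets the plaque's edge when the blade is fully under, so that the plaque can be pushed.
- pad: Grey rubber pad, 150 (x) x 120 (y) x 4 mm, fixed on the bench; origin at the centre of its underside, so its top is 4 mm above the origin. It lies left or right of the block; a steel tray of the same footprint with two small jars lies on the other side.
- bed (a point): On the fixed dark grey turning block, mid-width, on top of its level lower bed, which runs from x = -105 mm to the step, 14 to 20 mm above the bench (it varies). x: turning direction (away from the robot), y left, z up. Side rails at y = +-49 to +-55 mm, from x = -57 to +115 mm, rise 14 mm above the lower bed. The step is 0 to 12 mm beyond (+x) this point: see upper_bed.
- upper_bed (a point): Point on the block 50 mm beyond (+x) point bed and 6 mm above it, on the level upper bed: a grey metal carriage 95 mm long, 98 mm wide with a 10 mm end curb, clamped firmly to the block. Its near face is the 6 mm high step; where it is clamped is not measured: 0 to 12 mm beyond point bed, to be found by feel. This point does not show it.
- plaque_center (a point): Centre of the loose white plastic plaque, 62 (x) x 76 (y) x 9 mm overall, about 40 g: a 5 mm plate on two ribs 4 mm high and 6 mm wide that run along x under its sides (inner faces at y = +-29 mm). It starts on the ribs on the lower bed, far edge 2 to 22 mm short of the step. z points out of its plain face: up at first, down when turned over.
- plaque_edge (a point): Middle of the plaque's near edge (facing the robot), on the underside of its plate, 31 mm from its centre and 4 mm above the lower bed at the start. Below it, between the ribs, is the 4 mm high gap for the blade; same axes as plaque_center. The plaque slides freely on the bed.
There are look-alikes about, which are no part of the job. What is shaped like the part that bears lifter_grip but blue or brown is not meant.

How it is judged:
By the outcome, as a careful person would: the job done as asked, in the order asked, and still so for the second after the job is handed in, with the robot touching nothing.
It also fails if it takes over 72 s, if anything falls off the work surface, if the arm or the gripper's body presses on something with over 40 N, if the wrist force passes 120 N, or if a joint passes its speed limit or range.

ROBOT

A 6-joint arm with a two-finger parallel gripper is mounted at the origin on the work surface. World frame = base frame: x ahead of the robot, y to its left, z up, the work surface at z = 0. Lengths are in mm, angles in rad, forces in N, time in s.
With the tool pointing down it reaches from about 375 to 975 mm from the base axis. Payload 3.8 kg.
Tool frame: the origin (TCP) lies midway between the tips of the shut fingers; the grasp point (between the pads) lies 19 mm behind it (manip.hold_point_z is the distance from the TCP to the grasp point, in mm); z points along the fingers, y is the direction in which the jaws open and shut (so a half turn about z gives the same grasp; the last joint's range is limited). The gripper opens to 88 mm and grips with 3 to 60 N. Pads are 18 mm wide; open, the fingers measure 123 mm over their backs; the gripper's body (75 mm by 187 mm) begins 45 mm behind the grasp point.
Start: joints at [1.223, 0.264, 1.604, -0, 1.274, -0.037], TCP at [206.426, 642.656, 238.706] pointing down, gripper open.
Joint ranges: [-2.63, 2.63], [-0.94, 2.18], [0.31, 2.57], [-1.31, 4.45], [0, 2.66], [-2.55, 2.55]. Speed limits (rad/s): [2.57, 2.57, 3.14, 3.14, 3.14, 3.14].

INTERFACE

Orientations are given as a unit quaternion [w, x, y, z].
In Python, from rig import manip gives the robot as it stands.
- The arm moves only by the tool drive_tool, never from a script. Its arguments are lists of equal length, an entry for each row: "travel": the shift along the tool's x, y, z as a fraction of full scale, a list of three; "dr": the turn, a rotation vector about the tool's x, y, z as a fraction of full scale, a list of three; "fingers": the opening, from 0 (shut) to 1 (fully open). In form: {"travel": [[dx, dy, dz], ...], "dr": [[wx, wy, wz], ...], "fingers": [fingers, ...]}. A call has 1 to 10 rows; each row shifts and turns the commanded pose from where the row before left it, along the tool's axes as they then stand; what a row does not reach is not made up. Full scale, the value 1, is 60 cm for a shift and pi rad for a turn. A row lasts 1/10 s, in which the tool goes at most 50 mm and 8.59 degrees, less where a joint would pass 70% of its speed; a pose out of reach is approached as far as the arm can. A call with a number of a shift or a turn outside -1 to 1 is refused whole. A call with a gripper value outside its range is refused whole. The fingers move at their own pace and stop on an object; "force" is the grip in N (left out, the last holds). Time passes only in rows, so rows that do not move let the fingers close. It gives the time, the measured TCP pose, the force and the opening at its end, in the units of the state.
- manip.get_state(): the state, without advancing time (a new reading comes with each control period).
- manip.capture(name): name is "scene" or "top" or "wrist"; returns the picture (420x560x3 uint8, red, green, blue); there is no depth.
- manip.get_calibration(name): a dict with "intrinsics" (3x3 intrinsics, pixels), "xyz" and "attitude" of the camera in the world. Camera axes: x right, y down, z forward; pixel columns grow to the right and rows downward; lengths in mm; the calibration is good to about 2 mm. A picture is of the moment at which its call begins: read the wrist's pose just before it. get_calibration takes no time and is no camera call; for the wrist camera it gives the pose at the moment of the call.
- manip.close_job(): hands the job in, once; it reports no verdict.
The state is a dict: "time_s": time; "joint_positions": joint angles; "joint_vel": joint speeds; "joint_efforts": joint torques, N m; "position": TCP position; "orientation": TCP orientation; "ft_force": force on the tool from outside, world axes, zero at the start; "ft_torque": the same for the moment, N m; "gripper_width": finger opening in mm.
Only numpy, scipy, OpenCV 4.12 (cv2) and the standard library are available. Lean on these libraries where they do the work, as an engineer would, in place of code of your own. Each camera call takes 0.05 s, during which the arm holds its last target.

## Working session

There is one attempt and no reset: what is moved stays moved. The work goes in short steps, Python scripts to look and compute and a tool call to move; the robot and the scene stay as the last step left them, time stands still between calls to the robot, and variables do not carry over. Pictures are saved under pics/ and viewed, and the job is handed in when it is done.

Besides the shell and the picture viewer there is one more tool, called by a JSON object that holds its "op" and its "data", one argument or row to a line. drive_tool: Moves the arm, as the interface text tells. Its arguments: {"type":"object","properties":{"travel":{"type":"array"},"dr":{"type":"array"},"fingers":{"type":"array"},"force":{"type":"number"}},"required":["travel","dr","fingers"]}

```bash
ls; mkdir -p pics; python3 - <<'E'
from rig import manip
import cv2, numpy as np
s=manip.get_state()
print({k:np.round(v,3).tolist() for k,v in s.items()}, manip.hold_point_z)
for n in ["scene","top","wrist"]:
    c=manip.get_calibration(n); print(n,np.round(c["intrinsics"],1).tolist(),np.round(c["xyz"],1),np.round(c["attitude"],4))
    cv2.imwrite(f"pics/{n}0.png",manip.capture(n)[:,:,::-1])
E
```

```text
pics
{'time_s': 0.0, 'joint_positions': [1.223, 0.265, 1.605, 0.0, 1.274, -0.037], 'joint_vel': [0.001, -0.0, -0.003, -0.0, -0.001, -0.001], 'joint_efforts': [0.002, -50.212, -35.688, 0.073, 0.029, -0.0], 'position': [206.186, 642.006, 237.421], 'orientation': [-0.0, 0.155, 0.988, -0.001], 'ft_force': [-0.874, -0.467, -0.372], 'ft_torque': [-0.025, 0.014, -0.008], 'gripper_width': 88.084} 18.700000000000003
scene [[475.8, 0.0, 275.2], [0.0, 475.8, 200.5], [0.0, 0.0, 1.0]] [1162.1  -38.2  923.6] [-0.2421  0.6983  0.6401 -0.2101]
top [[475.6, 0.0, 281.7], [0.0, 475.6, 217.2], [0.0, 0.0, 1.0]] [ 422.5   42.1 1233.5] [ 0.0308 -0.7021  0.7112 -0.0181]
wrist [[310.6, 0.0, 280.3], [0.0, 310.6, 210.7], [0.0, 0.0, 1.0]] [126.7 667.8 382.7] [0.1325 0.7971 0.5812 0.0961]
```

View pics/scene0.png

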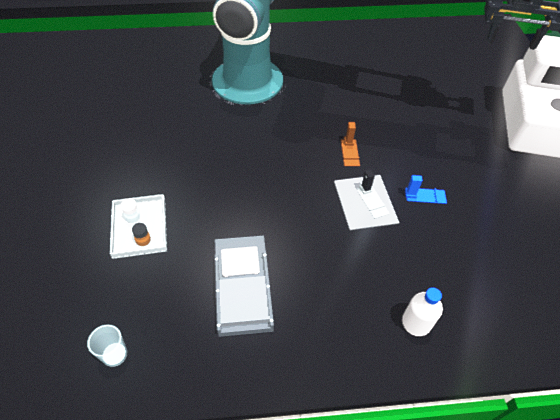

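View pics/top0.png

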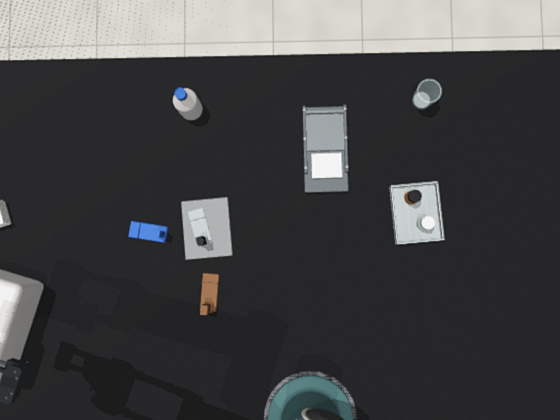

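View pics/wrist0.png

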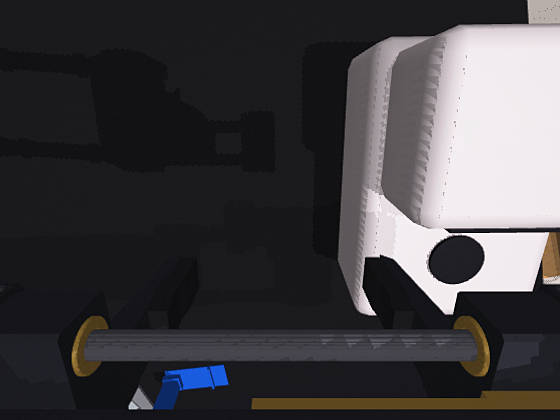

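The top view shows the lifter on the grey pad at about (200,225), with the handle top at about (201,240). The block is at (326,150) and the white plaque at (326,165). The scene view agrees, with the black handle at (368,182) and the plaque at (240,262). The blue and brown look-alikes are off the pad.

```bash
cat > h.py <<'E'
from rig import manip
import cv2, numpy as np
from scipy.spatial.transform import Rotation as R
def rot(q): return R.from_quat([q[1],q[2],q[3],q[0]])
def cal(n):
    c=manip.get_calibration(n); return np.array(c["intrinsics"]),np.array(c["xyz"]),rot(c["attitude"]).as_matrix()
def ray(c,p):
    K,t,M=c; d=M@np.linalg.solve(K,[p[0],p[1],1.]); return t,d/np.linalg.norm(d)
def onz(c,p,z):
    t,d=ray(c,p); return t+d*(z-t[2])/d[2]
def tri(c1,p1,c2,p2):
    t1,d1=ray(c1,p1);t2,d2=ray(c2,p2)
    A=np.c_[d1,-d2]; s=np.linalg.lstsq(A,t2-t1,rcond=None)[0]
    a=t1+d1*s[0];b=t2+d2*s[1]; return (a+b)/2,np.linalg.norm(a-b)
def proj(c,P):
    K,t,M=c; v=K@(M.T@(np.array(P)-t)); return v[:2]/v[2]
def st():
    s=manip.get_state(); return s
E
python3 - <<'E'
from h import *
top=cal("top");sc=cal("scene")
a=cv2.imread("pics/top0.png");b=cv2.imread("pics/scene0.png")
cv2.imwrite("pics/z1.png",np.hstack([cv2.resize(a[180:280,120:240],None,fx=3.3,fy=3.3,interpolation=0),cv2.resize(b[140:240,330:450],None,fx=3.3,fy=3.3,interpolation=0)]))
cv2.imwrite("pics/z2.png",np.hstack([cv2.resize(a[95:205,280:370],None,fx=4.2,fy=4.2,interpolation=0),cv2.resize(b[230:340,200:290],None,fx=4.2,fy=4.2,interpolation=0)]))
print(onz(top,(201,240),68),onz(sc,(368,176),68))
print(onz(top,(326,165),26))
for p in [(198,212),(212,248)]: print(onz(top,p,5))
M=cal("wrist");s=st();T=rot(s["orientation"]).as_matrix()
print(T.round(3)); print(T.T@(M[1]-s["position"]), (T.T@M[2]).round(3))
E
```

```text
[449.84577813 261.42025196  68.        ] [457.44564543 261.61319998  68.        ]
[638.64990191 -51.8453288   26.        ]
[524.16010591 281.06751344   5.        ]
[430.30150982 244.76078596   5.        ]
[[-0.952  0.306 -0.001]
 [ 0.306  0.952 -0.002]
 [ 0.    -0.002 -1.   ]]
[ 8.35849346e+01 -9.13031208e-02 -1.45189894e+02] [[-0.    -0.946 -0.323]
 [ 1.    -0.001  0.001]
 [-0.001 -0.323  0.946]]
```

View pics/z1.png

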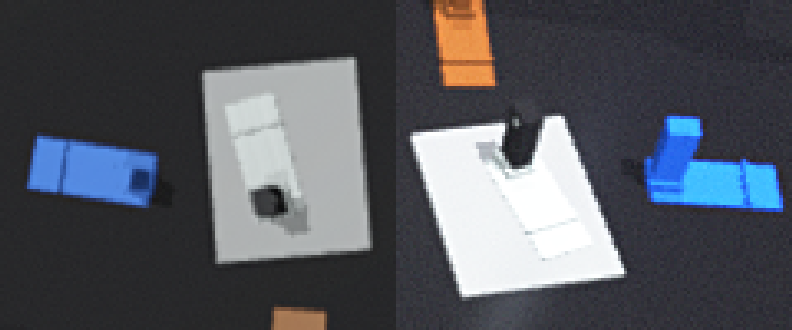

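View pics/z2.png

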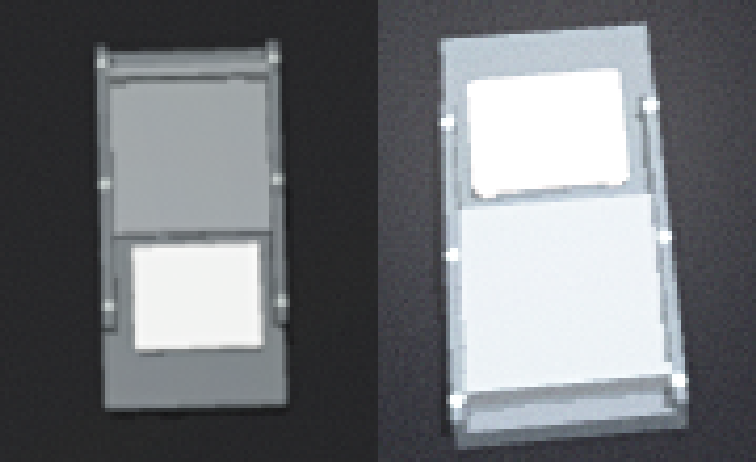

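```bash
cat >> h.py <<'E'
def Q(yaw,pitch=0):
    # tool matrix: lifter x axis (world yaw) = -tool x ; pitch>0 = blade tip up
    L=R.from_euler('ZY',[yaw,-pitch]).as_matrix()
    return np.c_[-L[:,0],L[:,1],-L[:,2]]
def plan(P,M,n,P0=None,M0=None):
    "n equal rows from the present pose to P,M"
    s=st()
    if P0 is None: P0=np.array(s["position"])
    if M0 is None: M0=rot(s["orientation"]).as_matrix()
    w=R.from_matrix(M0.T@M).as_rotvec()/n
    S=np.zeros((3,3));A=np.eye(3);r=R.from_rotvec(w).as_matrix()
    for k in range(n): S+=A; A=A@r
    t=np.linalg.solve(S,M0.T@(np.array(P)-P0))
    print(n,"rows travel",np.round(t/600,4).tolist(),"dr",np.round(w/np.pi,4).tolist(),"mm/row",np.linalg.norm(t).round(1),"deg/row",np.degrees(np.linalg.norm(w)).round(2))
E
python3 - <<'E'
from h import *
top=cal("top")
t=onz(top,(195.8,209.7),6);b=onz(top,(207,243),6);d=t-b;print(t,b,np.degrees(np.arctan2(d[1],d[0])))
yaw=np.arctan2(d[1],d[0])
plan([430,253,235],Q(yaw),12)
for u in [(103,405),(287,407)]: print(onz(top,(280+u[0]/4.2,95+u[1]/4.2),17))
for u in [(98,45),(276,42)]: print(onz(top,(280+u[0]/4.2,95+u[1]/4.2),30))
E
```

```text
[530.15289261 286.60946144   6.        ] [443.35475771 257.53124569   6.        ] 18.521348348202913
12 rows travel [-0.0327, -0.0543, 0.0004] dr [-0.0, -0.0, -0.0168] mm/row 38.0 deg/row 3.03
[572.4788135    3.87292955  17.        ]
[ 569.62052193 -108.48356135   17.        ]
[793.10121288   3.89514339  30.        ]
[ 793.02629388 -105.0717911    30.        ]
```

{"op": "drive_tool", "data": {
  "travel": [
    [-0.0327,-0.0543,0],
    [-0.0327,-0.0543,0],
    [-0.0327,-0.0543,0],
    [-0.0327,-0.0543,0],
    [-0.0327,-0.0543,0],
    [-0.0327,-0.0543,0],
    [-0.0327,-0.0543,0],
    [-0.0327,-0.0543,0],
    [-0.0327,-0.0543,0],
    [-0.0327,-0.0543,0]
  ],
  "dr": [
    [0,0,-0.0168],
    [0,0,-0.0168],
    [0,0,-0.0168],
    [0,0,-0.0168],
    [0,0,-0.0168],
    [0,0,-0.0168],
    [0,0,-0.0168],
    [0,0,-0.0168],
    [0,0,-0.0168],
    [0,0,-0.0168]
  ],
  "fingers": [1,1,1,1,1,1,1,1,1,1]
}}

```text
time_s: 1.15
position: [376.6, 305.7, 238.6]
orientation: [0.0, -0.11, 0.994, -0.0]
ft_force: [0.6, 0.8, 0.6]
gripper_width: 88.0
```

{"op": "drive_tool", "data": {
  "travel": [
    [-0.0327,-0.0543,0],
    [-0.0327,-0.0543,0],
    [0,0,0],
    [0,0,0],
    [0,0,0],
    [0,0,0]
  ],
  "dr": [
    [0,0,-0.0168],
    [0,0,-0.0168],
    [0,0,0],
    [0,0,0],
    [0,0,0],
    [0,0,0]
  ],
  "fingers": [1,1,1,1,1,1]
}}

```text
time_s: 1.75
position: [429.1, 254.3, 238.6]
orientation: [-0.0, -0.161, 0.987, 0.0]
ft_force: [0.5, 0.0, 0.3]
gripper_width: 88.1
```

```bash
cat >> h.py <<'E'
import json
def snap(name):
    s=st();c=cal("wrist");im=manip.capture("wrist")[:,:,::-1].copy()
    cv2.imwrite(f"pics/{name}.png",im)
    json.dump([x.tolist() for x in c],open(f"pics/{name}.json","w"))
    print(name,s["time_s"],np.round(s["position"],2),np.round(s["ft_force"],2),"vel",np.abs(s["joint_vel"]).max().round(4),"w",s["gripper_width"])
def load(name): return cv2.imread(f"pics/{name}.png"),[np.array(x) for x in json.load(open(f"pics/{name}.json"))]
E
python3 -c "
from h import *
snap('w1')"
```

```text
w1 1.75 [429.15 254.34 238.57] [0.51 0.   0.34] vel 0.005 w 88.06611338795085
```

View pics/w1.png

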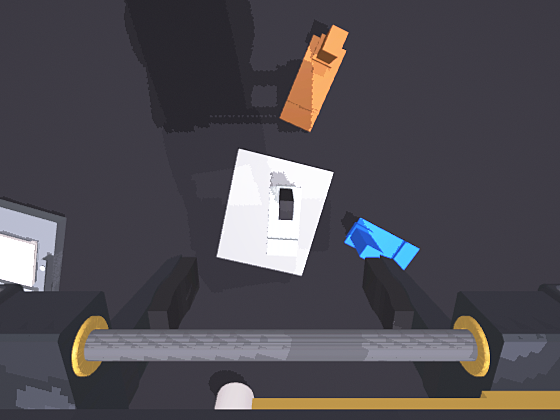

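The wrist view shows the lifter aligned with the image: handle at about (286,205), blade tip near (283,254), pad around it. The robot side is up. I'll go lower for a second view.

```bash
python3 - <<'E'
from h import *
s=st();M=rot(s["orientation"]).as_matrix()
print(np.degrees(np.arctan2(-M[1,0],-M[0,0])))
plan([415,235,150],M,3)
a,c=load("w1")
cv2.imwrite("pics/w1z.png",cv2.resize(a[140:290,200:345],None,fx=4,fy=4,interpolation=cv2.INTER_CUBIC))
E
```

```text
18.572559293684865
3 rows travel [0.0109, -0.0077, 0.0492] dr [0.0, 0.0, 0.0] mm/row 30.6 deg/row 0.0
```

View pics/w1z.png

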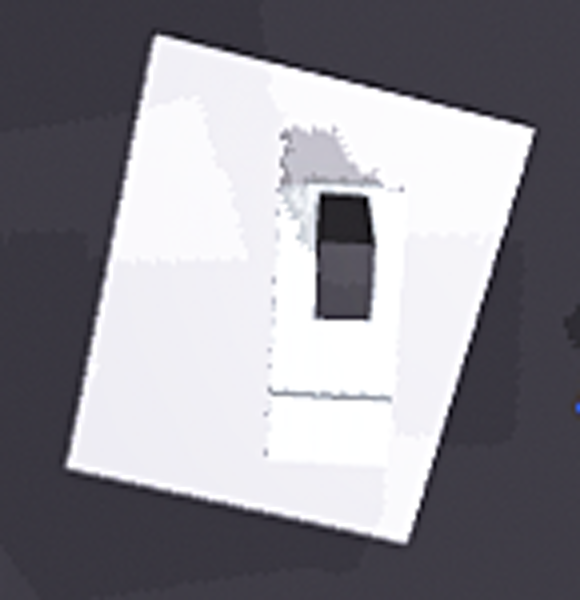

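{"op": "drive_tool", "data": {
  "travel": [
    [0.011,-0.008,0.049],
    [0.011,-0.008,0.049],
    [0.011,-0.008,0.049],
    [0,0,0],
    [0,0,0],
    [0,0,0]
  ],
  "dr": [
    [0,0,0],
    [0,0,0],
    [0,0,0],
    [0,0,0],
    [0,0,0],
    [0,0,0]
  ],
  "fingers": [1,1,1,1,1,1]
}}

```text
time_s: 2.4
position: [417.1, 234.8, 152.5]
orientation: [0.002, -0.161, 0.987, 0.001]
ft_force: [0.4, 0.4, 0.6]
gripper_width: 88.3
```

```bash
python3 - <<'E'
from h import *
snap('w2')
a,c=load("w2"); print(proj(c,[452,261,68]),proj(c,[530,287,6]))
x,y=np.int32(proj(c,[490,274,20]));x0=max(x-100,0);y0=max(y-110,0);print(x0,y0)
cv2.imwrite("pics/w2z.png",cv2.resize(a[y0:y0+190,x0:x0+200],None,fx=3,fy=3,interpolation=cv2.INTER_CUBIC))
E
```

```text
w2 2.4 [417.15 234.8  152.5 ] [0.4  0.38 0.64] vel 0.0086 w 88.27780539770166
[297.30095671 263.45023064] [292.91000633 302.30038768]
194 165
```

View pics/w2z.png

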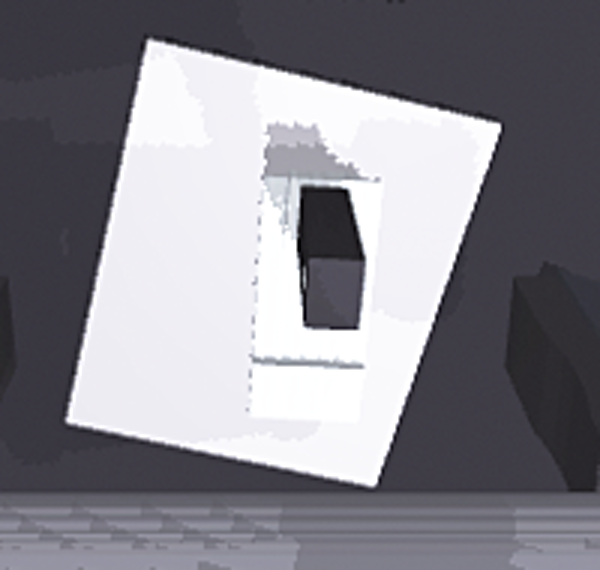

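The handle's top face is at zoom (303..364, 256..327) in w2 and (318..372, 242..319) in w1. The blade's rear corners, lip line and tip corners are also visible. I'll triangulate these.

```bash
python3 - <<'E'
from h import *
_,c1=load("w1");_,c2=load("w2")
f=lambda p:((p[0]+.5)/4-.5+200,(p[1]+.5)/4-.5+140)
g=lambda p:((p[0]+.5)/3-.5+194,(p[1]+.5)/3-.5+165)
prs={"top rl":((320,242),(303,256)),"top rr":((374,242),(364,256)),"top fr":((371,319),(359,327)),"top fl":((316,319),(306,327)),
"blade rl":((279,183),(264,177)),"blade rr":((403,188),(380,180)),"tip l":((267,460),(249,414)),"tip r":((385,466),(360,420)),"lip l":((271,393),(252,359)),"lip r":((391,399),(363,366)),
"pad a":((155,35),(148,40)),"pad b":((535,128),(500,124)),"pad c":((408,543),(376,486)),"pad d":((67,467),(67,421))}
r={}
for k,(p,q) in prs.items():
    P,e=tri(c1,f(p),c2,g(q)); z=68 if "top" in k else (5 if not "pad" in k else 4)
    r[k]=(onz(c1,f(p),z),onz(c2,g(q),z)); print(k,P.round(1),e.round(2),r[k][0][:2].round(1),r[k][1][:2].round(1))
for i in (0,1):
    t=np.mean([r[k][i] for k in r if "top" in k],0)
    rear=(r["blade rl"][i]+r["blade rr"][i])/2;tip=(r["tip l"][i]+r["tip r"][i])/2;d=tip-rear
    print("handle",t.round(1),"rear",rear.round(1),"tip",tip.round(1),np.linalg.norm(d),np.degrees(np.arctan2(d[1],d[0])))
    d/=np.linalg.norm(d); print("handle from rear",(rear+10*d).round(1),"from tip",(tip-85*d).round(1))
pa=[ (r[k][0]+r[k][1])/2 for k in ("pad a","pad b","pad c","pad d")];print("pad centre",np.mean(pa,0)); e=pa[3]-pa[0];print("pad yaw",np.degrees(np.arctan2(e[1],e[0])),np.linalg.norm(e))
E
```

```text
top rl [443.8 257.2  60.6] 1.99 [441.1 257.3] [441.  254.8]
top rr [437.4 271.5  64.5] 0.29 [436.5 270.9] [435.8 270.6]
top fr [458.2 277.7  65.4] 0.1 [457.4 277.3] [456.8 277. ]
top fl [463.  263.5  65.4] 0.12 [462.1 263.2] [461.5 262.9]
blade rl [443.2 244.6  12.3] 0.03 [445. 245.] [445.9 245.6]
blade rr [433.1 281.8   9.6] 0.26 [434.2 282.3] [434.5 283. ]
tip l [540.9 271.5  -0.8] 0.23 [538.  270.7] [536.8 270.3]
tip r [527.7 310.2   3.4] 1.4 [527.5 309.3] [526.3 310.2]
lip l [514.5 264.3   4.3] 0.46 [514.1 264.5] [514.2 264. ]
lip r [502.3 302.2   8.3] 0.36 [503.5 303. ] [504.2 303.1]
pad a [413.7 195.2   2.5] 0.02 [413.4 195.3] [413.3 195.3]
pad b [ 4.042e+02  3.156e+02 -2.000e-01] 0.62 [403.4 314.8] [403.6 313.9]
pad c [554.7 327.7   1.6] 0.11 [553.5 327.1] [552.9 326.8]
pad d [564.4 207.1   0.7] 0.3 [562.7 207.2] [561.9 207.3]
handle [449.3 267.1  68. ] rear [439.6 263.6   5. ] tip [532.8 290.    5. ] 96.81751731373475 15.81547363748352
handle from rear [449.2 266.4   5. ] from tip [451.  266.9   5. ]
handle [448.8 266.3  68. ] rear [440.2 264.3   5. ] tip [531.5 290.3   5. ] 94.97333286207567 15.857399494432283
handle from rear [449.8 267.    5. ] from tip [449.8 267.    5. ]
pad centre [483.07448861 260.95898562   4.        ]
pad yaw 4.574368258893417 149.39043559338026
```

```bash
python3 - <<'E'
from h import *
y=np.radians(15.85)
plan([449.5,266.7,110],Q(y),3)
plan([449.5,266.7,30],Q(y),4,P0=np.array([449.5,266.7,110]),M0=Q(y))
E
```

```text
3 rows travel [-0.0223, 0.0115, 0.0238] dr [0.0001, 0.0004, 0.0049] mm/row 20.7 deg/row 0.89
4 rows travel [0.0, 0.0, 0.0333] dr [0.0, 0.0, 0.0] mm/row 20.0 deg/row 0.0
```

{"op": "drive_tool", "data": {
  "travel": [
    [-0.0223,0.0115,0.0238],
    [-0.0223,0.0115,0.0238],
    [-0.0223,0.0115,0.0238],
    [0,0,0],
    [0,0,0],
    [0,0,0]
  ],
  "dr": [
    [0,0.0004,0.0049],
    [0,0.0004,0.0049],
    [0,0.0004,0.0049],
    [0,0,0],
    [0,0,0],
    [0,0,0]
  ],
  "fingers": [0.55,0.55,0.55,0.55,0.55,0.55]
}}

```text
time_s: 3.05
position: [448.2, 265.6, 108.9]
orientation: [-0.001, -0.138, 0.99, -0.0]
ft_force: [-0.8, 0.9, 0.4]
gripper_width: 48.8
```

```bash
python3 - <<'E'
from h import *
y=np.radians(15.85)
plan([449.5,266.7,30],Q(y),4)
s=st();M=rot(s["orientation"]).as_matrix();print(s["position"],np.degrees(np.arctan2(-M[1,0],-M[0,0])),M[:,2],s["gripper_width"])
snap("w3")
E
```

```text
4 rows travel [-0.0007, 0.0003, 0.0329] dr [0.0, -0.0002, -0.0] mm/row 19.7 deg/row 0.03
[448.21324299 265.56982615 108.88667695] 15.848715986202642 [-2.19396787e-03 -4.28394486e-04 -9.99997501e-01] 48.75330222746334
w3 3.05 [448.21 265.57 108.89] [-0.78  0.94  0.37] vel 0.0071 w 48.75330222746334
```

View pics/w3.png

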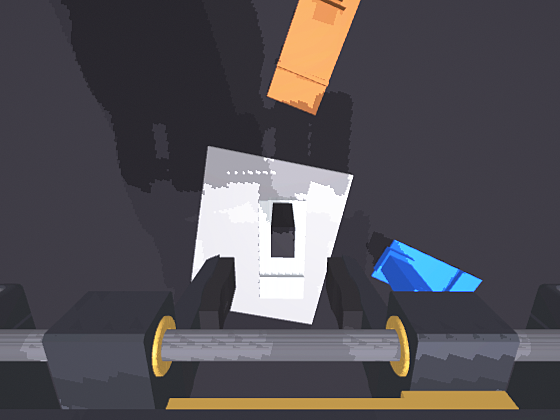

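The handle at column 284 is centred between the fingers (235..328), so I'll descend and grip.

{"op": "drive_tool", "data": {
  "travel": [
    [-0.0005,0.0003,0.033],
    [-0.0005,0.0003,0.033],
    [-0.0005,0.0003,0.033],
    [-0.0005,0.0003,0.0325],
    [0,0,0],
    [0,0,0],
    [0,0,0],
    [0,0,0],
    [0,0,0],
    [0,0,0]
  ],
  "dr": [
    [0,0,0],
    [0,0,0],
    [0,0,0],
    [0,0,0],
    [0,0,0],
    [0,0,0],
    [0,0,0],
    [0,0,0],
    [0,0,0],
    [0,0,0]
  ],
  "fingers": [0.55,0.55,0.55,0.55,0.55,0.55,0.1,0.1,0.1,0.1],
  "force": 25
}}

```text
time_s: 4.1
position: [448.9, 266.6, 29.4]
orientation: [-0.001, -0.138, 0.99, -0.0]
ft_force: [0.1, 0.1, 1.3]
gripper_width: 18.3
```

{"op": "drive_tool", "data": {
  "travel": [
    [0,0,0],
    [0,0,0],
    [0,0,0]
  ],
  "dr": [
    [0,0,0],
    [0,0,0],
    [0,0,0]
  ],
  "fingers": [0.1,0.1,0.1]
}}

```text
time_s: 4.4
position: [448.8, 266.5, 29.2]
orientation: [-0.002, -0.138, 0.99, -0.0]
ft_force: [-1.1, -0.4, 5.5]
gripper_width: 15.4
```

```bash
python3 - <<'E'
from h import *
s=st();print(s["position"],s["ft_force"],s["gripper_width"]);snap("w4")
E
```

```text
[448.7581118  266.51450971  29.21344865] [-1.13010504 -0.35290949  5.50099796] 15.369189548966933
w4 4.4 [448.76 266.51  29.21] [-1.13 -0.35  5.5 ] vel 0.0023 w 15.369189548966933
```

View pics/w4.png

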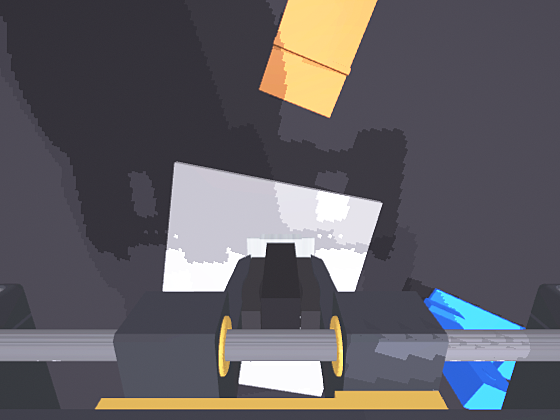

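Gripped at 15.4 mm. Next I lift and move to where the wrist camera sees the block past the gripper.

```bash
python3 - <<'E'
from h import *
s=st();P=np.array(s["position"]);M=rot(s["orientation"]).as_matrix()
plan([560,40,250],Q(0),8,P0=P+[0,0,80])
plan([560,-140,250],Q(0),6,P0=np.array([560,40,250]),M0=Q(0))
E
```

```text
8 rows travel [-0.0156, -0.0504, -0.0294] dr [-0.0, -0.0001, 0.011] mm/row 36.2 deg/row 1.98
6 rows travel [0.0, -0.05, 0.0] dr [0.0, 0.0, 0.0] mm/row 30.0 deg/row 0.0
```

{"op": "drive_tool", "data": {
  "travel": [
    [0,0,-0.025],
    [0,0,-0.054],
    [0,0,-0.054]
  ],
  "dr": [
    [0,0,0],
    [0,0,0],
    [0,0,0]
  ],
  "fingers": [0.1,0.1,0.1]
}}

```text
time_s: 4.75
position: [447.4, 265.7, 107.8]
orientation: [-0.004, -0.138, 0.99, -0.001]
ft_force: [0.4, 0.8, -0.6]
gripper_width: 16.2
```

{"op": "drive_tool", "data": {
  "travel": [
    [-0.0156,-0.0504,-0.0294],
    [-0.0156,-0.0504,-0.0294],
    [-0.0156,-0.0504,-0.0294],
    [-0.0156,-0.0504,-0.0294],
    [-0.0156,-0.0504,-0.0294],
    [-0.0156,-0.0504,-0.0294],
    [-0.0156,-0.0504,-0.0294],
    [-0.0156,-0.0504,-0.0294],
    [0,0,0],
    [0,0,0]
  ],
  "dr": [
    [0,0,0.011],
    [0,0,0.011],
    [0,0,0.011],
    [0,0,0.011],
    [0,0,0.011],
    [0,0,0.011],
    [0,0,0.011],
    [0,0,0.011],
    [0,0,0],
    [0,0,0]
  ],
  "fingers": [0.1,0.1,0.1,0.1,0.1,0.1,0.1,0.1,0.1,0.1]
}}

```text
time_s: 5.75
position: [560.2, 39.4, 249.1]
orientation: [-0.002, 0.001, 1.0, -0.0]
ft_force: [0.2, 0.1, -1.3]
gripper_width: 15.9
```

{"op": "drive_tool", "data": {
  "travel": [
    [0,0,0],
    [0,0,0],
    [0,0,0]
  ],
  "dr": [
    [0,0,0],
    [0,0,0],
    [0,0,0]
  ],
  "fingers": [0.1,0.1,0.1]
}}

```text
time_s: 6.05
position: [559.5, 40.8, 248.5]
orientation: [-0.003, -0.001, 1.0, -0.001]
ft_force: [0.1, -0.5, -1.9]
gripper_width: 15.8
```

```bash
python3 - <<'E'
from h import *
snap("w5")
E
```

```text
w5 6.05 [559.54  40.81 248.52] [ 0.06 -0.47 -1.9 ] vel 0.0071 w 15.78983276559925
```

View pics/w5.png

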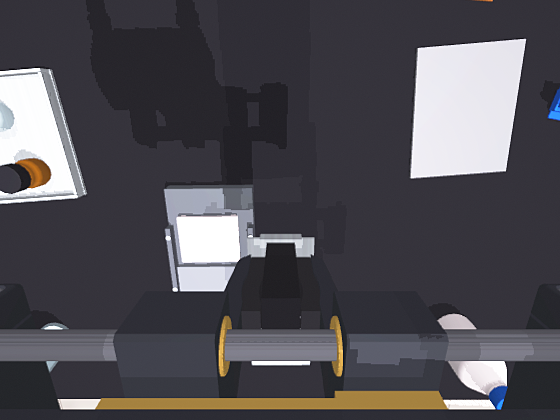

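The plaque is at about (208,240), the block's near edge at row 185, and the step at about row 266. Second view is from the other side.

{"op": "drive_tool", "data": {
  "travel": [
    [0,-0.05,0.01],
    [0,-0.05,0.01],
    [0,-0.05,0.01],
    [0,-0.05,0.01],
    [0,-0.05,0.01],
    [0,-0.05,0.01],
    [0,0,0],
    [0,0,0],
    [0,0,0]
  ],
  "dr": [
    [0,0,0],
    [0,0,0],
    [0,0,0],
    [0,0,0],
    [0,0,0],
    [0,0,0],
    [0,0,0],
    [0,0,0],
    [0,0,0]
  ],
  "fingers": [0.1,0.1,0.1,0.1,0.1,0.1,0.1,0.1,0.1]
}}

```text
time_s: 7.0
position: [560.3, -139.2, 213.7]
orientation: [-0.002, -0.0, 1.0, -0.0]
ft_force: [0.3, -0.1, 0.1]
gripper_width: 16.1
```

```bash
python3 - <<'E'
from h import *
snap("w6")
a,_=load("w5");b,_=load("w6")
cv2.imwrite("pics/w5z.png",cv2.resize(a[170:300,150:265],None,fx=4.6,fy=4.6,interpolation=cv2.INTER_CUBIC))
cv2.imwrite("pics/w6z.png",cv2.resize(b[170:300,300:450],None,fx=4.6,fy=4.6,interpolation=cv2.INTER_CUBIC))
E
```

```text
w6 7.0 [ 560.26 -139.23  213.75] [ 0.31 -0.07  0.08] vel 0.0098 w 16.086909981584196
```

View pics/w6.png

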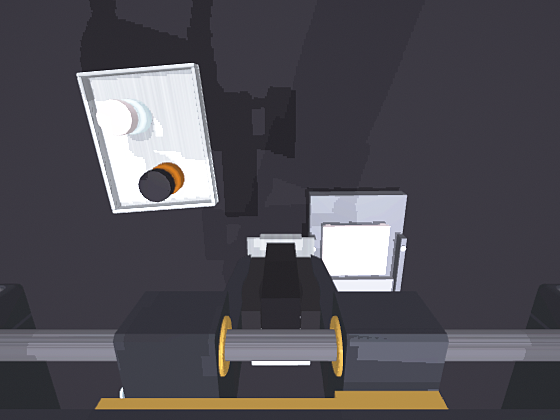

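View pics/w5z.png

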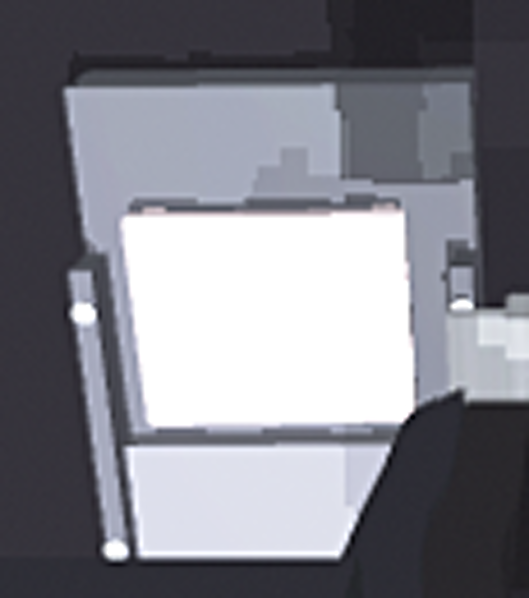

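View pics/w6z.png

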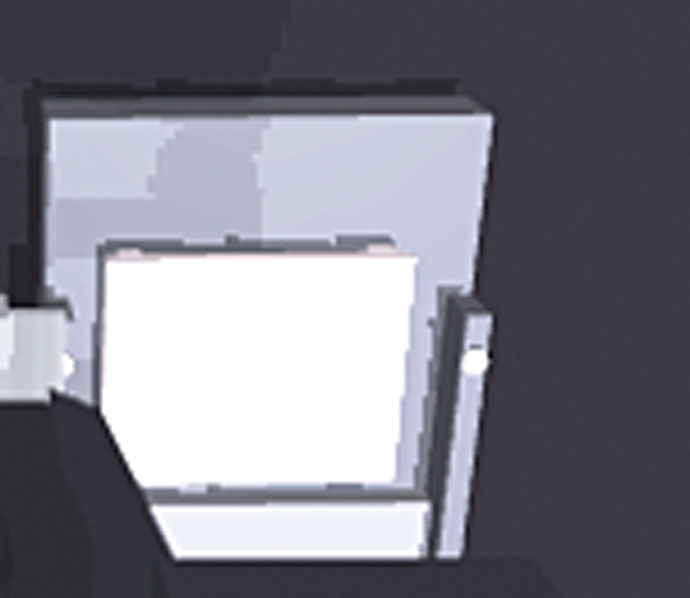

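Both zooms show the plaque's near corners, the bed's near edge, and the step as a dark band just beyond the plaque. I'll triangulate.

```bash
python3 - <<'E'
from h import *
_,c1=load("w5");_,c2=load("w6");top=cal("top");sc=cal("scene")
f=lambda p:((p[0]+.5)/4.6-.5+150,(p[1]+.5)/4.6-.5+170)
g=lambda p:((p[0]+.5)/4.6-.5+300,(p[1]+.5)/4.6-.5+170)
prs={"pl near R":((121,211),(104,254),26),"pl near L":((405,210),(415,258),26),"pl far L":((414,425),(395,482),26),
"bed near R":((65,87),(47,118),17),"bed near L":((473,82),(493,115),17)}
for k,(p,q,z) in prs.items():
    P,e=tri(c1,f(p),c2,g(q)); print(k,P.round(1),e.round(2),onz(c1,f(p),z)[:2].round(1),onz(c2,g(q),z)[:2].round(1))
print("far R",onz(c1,f((148,428)),26))
for p in ((135,443),(385,440)): print("step5",onz(c1,f(p),23)[:2])
for p in ((160,503),(425,503)): print("step6",onz(c2,g(p),23)[:2])
for p,q in (((83,313),(0,0)),):print("railhead R w5",onz(c1,f(p),31)[:2])
print("railhead L",tri(c1,f((461,306)),c2,g((475,361))))
h=lambda p:(280+p[0]/4.2-.4,95+p[1]/4.2-.4); k2=lambda p:(200+p[0]/4.2-.4-378/4.2,230+p[1]/4.2-.4)
for p,q in (((133,351),(468,84)),((263,347),(619,70)),((132,243),(472,194)),((260,239),(629,185))):
    print("plaque top/scene",tri(top,h(p),sc,k2(q)), onz(top,h(p),26)[:2])
E
```

```text
pl near R [607.2 -91.   24.8] 0.08 [606.8 -90.5] [606.8 -91.1]
pl near L [607.3 -13.1  25.5] 1.41 [606.4 -12.9] [607.9 -13.2]
pl far L [669.8 -12.6  29.3] 0.61 [671.9 -13.1] [671.4 -11.3]
bed near R [ 574.4 -105.5   16.2] 0.12 [ 574.2 -105.2] [ 574.1 -105.6]
bed near L [573.2   5.7  15.9] 0.59 [572.7   5.8] [573.2   5.2]
far R [673.01383633 -89.75644777  26.        ]
step5 [679.50454235 -95.09328532]
step5 [678.42489625 -22.20307583]
step6 [679.58363151 -72.54550346]
step6 [679.56046848  -1.43717919]
railhead R w5 [ 634.87758413 -102.3973601 ]
railhead L (array([632.24806954,   2.20804172,  33.15357924]), np.float64(0.9839734636303927))
plaque top/scene (array([606.2871271 , -52.55374804,  25.24882519]), np.float64(77.76456260445924)) [605.22221179 -13.60135952]
plaque top/scene (array([609.47426862, -51.2452944 ,  48.99090231]), np.float64(78.41677185054976)) [606.48893212 -92.61652567]
plaque top/scene (array([672.42389785, -52.42760559,  27.69776638]), np.float64(76.76247330396583)) [671.75634414 -14.0891274 ]
plaque top/scene (array([675.25596588, -50.98972555,  46.913162  ]), np.float64(78.64749910425347)) [672.97668751 -92.18401718]
```

The plaque's near edge is at x≈607, y≈-52, yaw≈0. The bed's near edge is at x≈573.5, its height about 16, and the step near 679. Next I move the tip over the free strip of bed and feel for the bed surface.

```bash
python3 - <<'E'
from h import *
plan([504,-52,100],Q(0.004),5)
plan([504,-52,48],Q(0.004),3,P0=np.array([504,-52,100]),M0=Q(0.004))
E
```

```text
5 rows travel [0.0187, 0.0291, 0.038] dr [-0.0001, -0.0002, -0.0002] mm/row 30.8 deg/row 0.05
3 rows travel [0.0, 0.0, 0.0289] dr [0.0, 0.0, 0.0] mm/row 17.3 deg/row 0.0
```

{"op": "drive_tool", "data": {
  "travel": [
    [0.0187,0.0291,0.038],
    [0.0187,0.0291,0.038],
    [0.0187,0.0291,0.038],
    [0.0187,0.0291,0.038],
    [0.0187,0.0291,0.038],
    [0,0,0.029],
    [0,0,0.029],
    [0,0,0.02],
    [0,0,0],
    [0,0,0]
  ],
  "dr": [
    [0,0,-0.0002],
    [0,0,-0.0002],
    [0,0,-0.0002],
    [0,0,-0.0002],
    [0,0,-0.0002],
    [0,0,0],
    [0,0,0],
    [0,0,0],
    [0,0,0],
    [0,0,0]
  ],
  "fingers": [0.1,0.1,0.1,0.1,0.1,0.1,0.1,0.1,0.1,0.1]
}}

```text
time_s: 8.05
position: [503.8, -52.8, 53.4]
orientation: [-0.002, -0.002, 1.0, -0.001]
ft_force: [-0.4, -0.2, -1.2]
gripper_width: 15.7
```

{"op": "drive_tool", "data": {
  "travel": [
    [0,0,0]
  ],
  "dr": [
    [0,0,0]
  ],
  "fingers": [0.1]
}}

```text
time_s: 8.15
position: [504.5, -53.2, 54.1]
orientation: [-0.001, -0.002, 1.0, -0.001]
ft_force: [0.5, 0.0, -0.6]
gripper_width: 16.0
```

```bash
python3 - <<'E'
from h import *
snap("w7")
cv2.imwrite("pics/top7.png",cv2.resize(manip.capture("top")[80:230,250:400,::-1],None,fx=4,fy=4,interpolation=cv2.INTER_CUBIC))
cv2.imwrite("pics/sc7.png",cv2.resize(manip.capture("scene")[170:340,160:330,::-1],None,fx=3.5,fy=3.5,interpolation=cv2.INTER_CUBIC))
s=st();print(s["position"],s["orientation"],s["ft_force"])
E
```

```text
w7 8.15 [504.49 -53.18  54.1 ] [ 0.46  0.01 -0.63] vel 0.0066 w 16.023839476161594
[504.22614489 -53.31808098  53.92526927] [-9.34199834e-04 -1.43137180e-03  9.99998299e-01 -6.93011735e-04] [ 0.04281857 -0.2856735  -0.85624592]
```

View pics/top7.png

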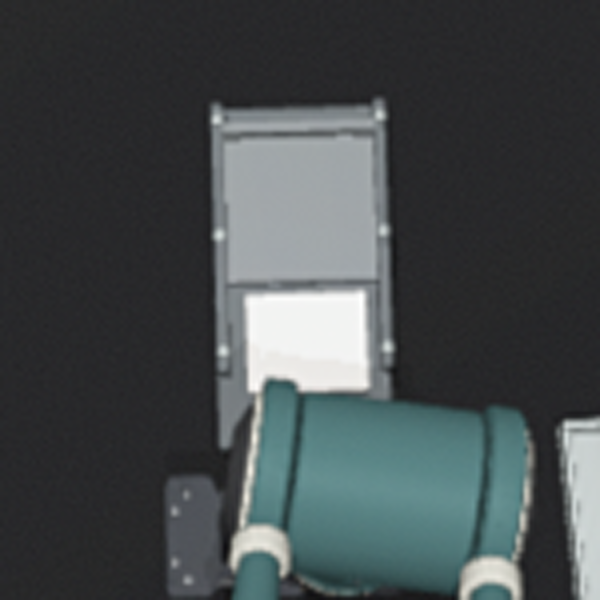

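View pics/sc7.png

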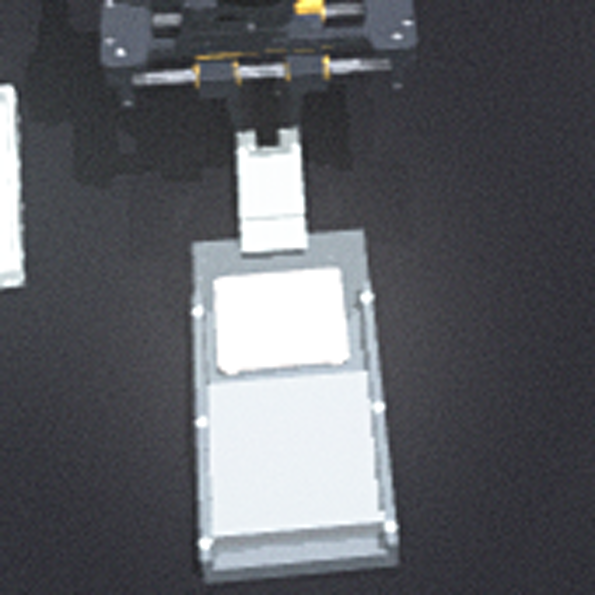

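The scene view shows the blade (tip at (274,250) zoom) over the bed's near strip, in line with the plaque. Now I descend by feel.

{"op": "drive_tool", "data": {
  "travel": [
    [0,0,0.01],
    [0,0,0.005],
    [0,0,0],
    [0,0,0]
  ],
  "dr": [
    [0,0,0],
    [0,0,0],
    [0,0,0],
    [0,0,0]
  ],
  "fingers": [0.1,0.1,0.1,0.1]
}}

```text
time_s: 8.7
position: [503.3, -53.2, 43.9]
orientation: [-0.002, -0.001, 1.0, -0.001]
ft_force: [0.5, -0.2, -0.2]
gripper_width: 15.8
```

{"op": "drive_tool", "data": {
  "travel": [
    [0,0,0.0015],
    [0,0,0]
  ],
  "dr": [
    [0,0,0],
    [0,0,0]
  ],
  "fingers": [0.1,0.1]
}}

```text
time_s: 8.9
position: [503.3, -53.2, 43.3]
orientation: [-0.002, -0.002, 1.0, -0.001]
ft_force: [-1.4, 0.3, 2.5]
gripper_width: 15.7
```

{"op": "drive_tool", "data": {
  "travel": [
    [0,0,0.0015],
    [0,0,0]
  ],
  "dr": [
    [0,0,0],
    [0,0,0]
  ],
  "fingers": [0.1,0.1]
}}

```text
time_s: 9.1
position: [503.2, -53.1, 42.3]
orientation: [-0.002, -0.002, 1.0, -0.001]
ft_force: [-3.4, -0.3, 3.5]
gripper_width: 15.8
```

{"op": "drive_tool", "data": {
  "travel": [
    [0,0,-0.002],
    [0,0,0],
    [0,0,0]
  ],
  "dr": [
    [0,0,0],
    [0,0,0],
    [0,0,0]
  ],
  "fingers": [0.1,0.1,0.1],
  "force": 50
}}

```text
time_s: 9.4
position: [503.2, -53.0, 43.1]
orientation: [-0.002, -0.002, 1.0, -0.001]
ft_force: [0.1, -0.9, -0.2]
gripper_width: 15.7
```

```bash
python3 - <<'E'
from h import *
snap("w8")
print(st()["position"],st()["ft_force"])
r=[]
for n in ("w4","w5","w6","w7","w8"):
    a,_=load(n); r.append(cv2.resize(np.vstack([a[225:265,230:335],a[340:400,230:335]]),None,fx=3,fy=3,interpolation=cv2.INTER_CUBIC)[:, :])
cv2.imwrite("pics/cmp8.png",cv2.resize(np.hstack(r[:5]),None,fx=.5,fy=1.0))
E
```

```text
w8 9.4 [503.2  -53.04  43.07] [ 0.09 -0.87 -0.16] vel 0.002 w 15.65906798901441
[503.15773044 -53.04355482  43.05977708] [-0.15910356  0.09796631 -0.26477521]
```

View pics/cmp8.png

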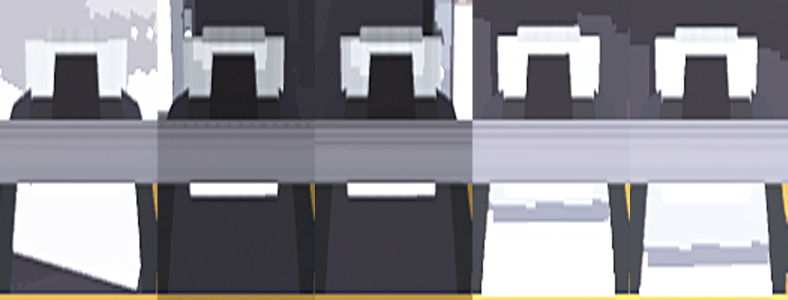

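View pics/w8.png

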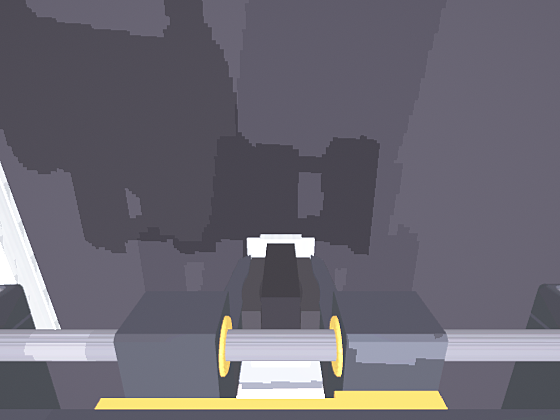

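```bash
python3 - <<'E'
from h import *
r=[]
for n in ("w5","w7","w8"):
    a,_=load(n); c=a[352:400,225:340].astype(float); c=np.clip((c-150)*255/105,0,255) if n!="w5" else c
    r.append(cv2.resize(c.astype(np.uint8),None,fx=4.5,fy=4,interpolation=cv2.INTER_CUBIC))
cv2.imwrite("pics/cmp9.png",np.vstack(r))
im=manip.capture("scene")[:,:,::-1]; cv2.imwrite("pics/sc9.png",cv2.resize(im[190:280,200:290],None,fx=6.5,fy=6.5,interpolation=cv2.INTER_CUBIC))
E
```

```text
(no output)
```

View pics/cmp9.png

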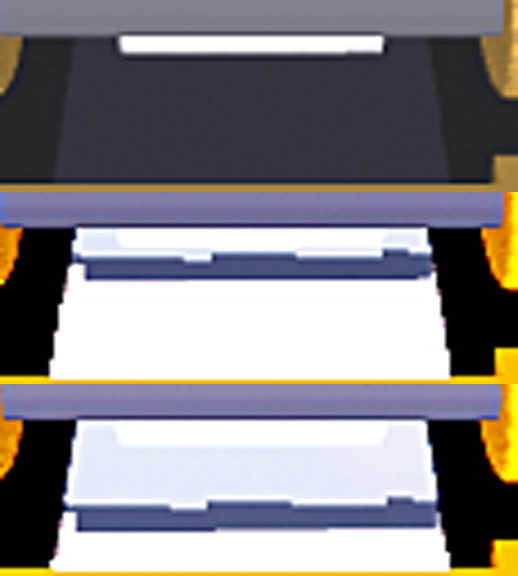

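View pics/sc9.png

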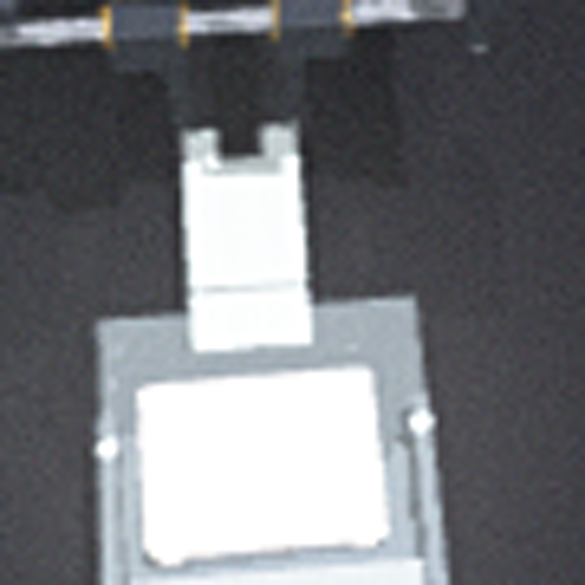

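```bash
python3 - <<'E'
from h import *
K=cal("wrist")[0]
Mc=np.array([[0,-.946,-.323],[1,0,0],[0,-.323,.946]]);t=np.array([83.58,-.09,-145.19])
def pr(p):
    v=K@(Mc.T@(np.array(p)-t));return v[:2]/v[2]
for up in (-2,-1,0,1,2):
  print(up,pr([-85.5,-20,23.2-up]),pr([-85.5,20,23.2-up]))
print(pr([-84.5,20,23.2]),pr([9.5,20,23.2]))
E
```

```text
-2 [251.6670394  361.74337313] [309.24638582 361.74337313]
-1 [251.54085023 362.87531447] [309.37371583 362.87531447]
0 [251.41354493 364.01726766] [309.50217205 364.01726766]
1 [251.28510864 365.16936613] [309.6317695  365.16936613]
2 [251.1555262  366.33174566] [309.76252345 366.33174566]
[309.54629243 362.87321759] [314.38816658 237.32246535]
```

The tip's edge in the wrist view moved from row 365 to 367, so the lifter pitched about 1.2° tip-up in the grip during the touch. I now hold it at 50 N. I'll lift slightly, level the blade with a tool pitch, and feel again more gently.

{"op": "drive_tool", "data": {
  "travel": [
    [0,0,-0.006],
    [0,0,0],
    [0,0,0],
    [0,0,0]
  ],
  "dr": [
    [0,0,0],
    [0,0.0067,0],
    [0,0,0],
    [0,0,0]
  ],
  "fingers": [0.1,0.1,0.1,0.1]
}}

```text
time_s: 9.9
position: [503.7, -53.1, 47.1]
orientation: [-0.012, -0.002, 1.0, -0.001]
ft_force: [-0.3, -0.5, -0.3]
gripper_width: 15.8
```

```bash
python3 - <<'E'
from h import *
snap("w9")
s=st();print(s["position"],s["orientation"],s["ft_force"])
a,_=load("w9");c=a[352:400,225:340].astype(float); c=np.clip((c-150)*255/105,0,255)
cv2.imwrite("pics/cmp10.png",cv2.resize(c.astype(np.uint8),None,fx=4.5,fy=4,interpolation=cv2.INTER_CUBIC))
E
```

```text
w9 9.9 [503.74 -53.14  47.05] [-0.26 -0.47 -0.31] vel 0.0085 w 15.752074991846447
[503.51045266 -53.11547445  46.95958306] [-1.23540357e-02 -1.55545725e-03  9.99922308e-01 -5.79608794e-04] [-0.6910802  -0.58346246 -1.42721759]
```

View pics/cmp10.png

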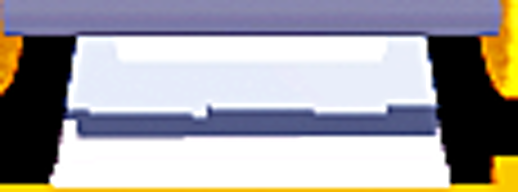

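{"op": "drive_tool", "data": {
  "travel": [
    [0,0,0.002],
    [0,0,0],
    [0,0,0]
  ],
  "dr": [
    [0,0,0],
    [0,0,0],
    [0,0,0]
  ],
  "fingers": [0.1,0.1,0.1]
}}

```text
time_s: 10.25
position: [503.2, -53.1, 45.7]
orientation: [-0.012, -0.002, 1.0, -0.001]
ft_force: [0.3, 0.0, -0.3]
gripper_width: 15.6
```

{"op": "drive_tool", "data": {
  "travel": [
    [0,0,0.001],
    [0,0,0]
  ],
  "dr": [
    [0,0,0],
    [0,0,0]
  ],
  "fingers": [0.1,0.1]
}}

```text
time_s: 10.45
position: [503.2, -53.1, 45.1]
orientation: [-0.012, -0.002, 1.0, -0.001]
ft_force: [-1.0, -1.1, -1.3]
gripper_width: 15.8
```

{"op": "drive_tool", "data": {
  "travel": [
    [0,0,0.001],
    [0,0,0]
  ],
  "dr": [
    [0,0,0],
    [0,0,0]
  ],
  "fingers": [0.1,0.1]
}}

```text
time_s: 10.65
position: [503.4, -53.1, 44.6]
orientation: [-0.012, -0.002, 1.0, -0.001]
ft_force: [0.0, -0.4, -1.0]
gripper_width: 15.8
```

{"op": "drive_tool", "data": {
  "travel": [
    [0,0,0.001],
    [0,0,0]
  ],
  "dr": [
    [0,0,0],
    [0,0,0]
  ],
  "fingers": [0.1,0.1]
}}

```text
time_s: 10.85
position: [503.4, -53.1, 44.2]
orientation: [-0.012, -0.002, 1.0, -0.001]
ft_force: [-1.1, 0.0, 1.4]
gripper_width: 15.6
```

{"op": "drive_tool", "data": {
  "travel": [
    [0,0,0.0005],
    [0,0,0]
  ],
  "dr": [
    [0,0,0],
    [0,0,0]
  ],
  "fingers": [0.1,0.1]
}}

```text
time_s: 11.05
position: [503.3, -53.1, 44.0]
orientation: [-0.012, -0.002, 1.0, -0.001]
ft_force: [-3.2, 0.2, 3.4]
gripper_width: 15.5
```

Contact felt again at TCP z≈44.3. I raise about 0.9 mm and slide forward under the edge, compensating for the small tool pitch.

{"op": "drive_tool", "data": {
  "travel": [
    [0,0,-0.0022],
    [0,0,0],
    [0,0,0]
  ],
  "dr": [
    [0,0,0],
    [0,0,0],
    [0,0,0]
  ],
  "fingers": [0.1,0.1,0.1]
}}

```text
time_s: 11.35
position: [503.2, -53.1, 44.8]
orientation: [-0.012, -0.002, 1.0, -0.001]
ft_force: [0.2, -0.7, -1.3]
gripper_width: 15.7
```

{"op": "drive_tool", "data": {
  "travel": [
    [-0.008,0.0005,-0.0002],
    [-0.008,0.0005,-0.0002],
    [-0.008,0.0005,-0.0002],
    [-0.008,0,-0.0002],
    [-0.008,0,-0.0002],
    [-0.008,0,-0.0002],
    [0,0,0],
    [0,0,0]
  ],
  "dr": [
    [0,0,0],
    [0,0,0],
    [0,0,0],
    [0,0,0],
    [0,0,0],
    [0,0,0],
    [0,0,0],
    [0,0,0]
  ],
  "fingers": [0.1,0.1,0.1,0.1,0.1,0.1,0.1,0.1]
}}

```text
time_s: 12.15
position: [532.1, -52.1, 44.9]
orientation: [-0.012, -0.002, 1.0, -0.001]
ft_force: [-1.0, 0.2, -1.2]
gripper_width: 15.9
```

```bash
python3 - <<'E'
from h import *
s=st();print(s["time_s"],s["position"],s["orientation"],s["ft_force"])
im=manip.capture("scene")[:,:,::-1]; cv2.imwrite("pics/sc11.png",cv2.resize(im[190:280,200:290],None,fx=6.5,fy=6.5,interpolation=cv2.INTER_CUBIC))
E
```

```text
12.15 [532.13119981 -52.12328041  44.92928171] [-1.24944303e-02 -1.55652684e-03  9.99920571e-01 -5.64880835e-04] [-0.97480133  0.2030831  -1.17555587]
```

View pics/sc11.png

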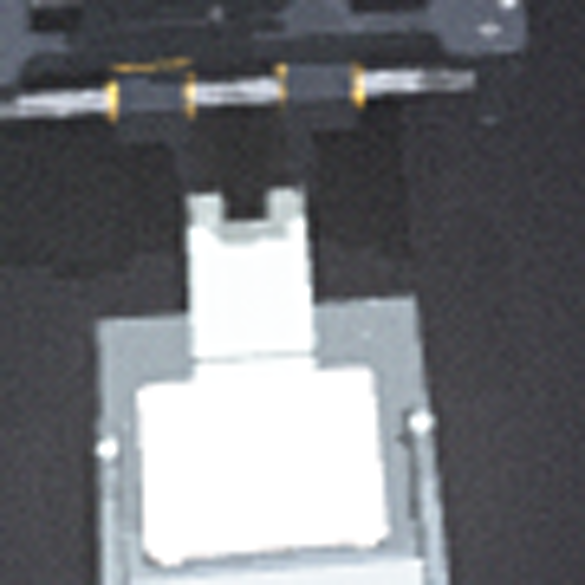

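The plaque has not moved (near edge row ~377, far edge ~560) and the blade is underneath. The lip at row 357 still has about 10 mm to go.

{"op": "drive_tool", "data": {
  "travel": [
    [-0.004,0,-0.0001],
    [-0.004,0,-0.0001],
    [-0.004,0,-0.0001],
    [-0.004,0,-0.0001],
    [0,0,0]
  ],
  "dr": [
    [0,0,0],
    [0,0,0],
    [0,0,0],
    [0,0,0],
    [0,0,0]
  ],
  "fingers": [0.1,0.1,0.1,0.1,0.1]
}}

```text
time_s: 12.7
position: [542.3, -52.1, 45.2]
orientation: [-0.012, -0.002, 1.0, -0.001]
ft_force: [0.4, -0.2, -0.9]
gripper_width: 15.6
```

{"op": "drive_tool", "data": {
  "travel": [
    [-0.002,0,0],
    [-0.002,0,-0.0001],
    [0,0,0]
  ],
  "dr": [
    [0,0,0],
    [0,0,0],
    [0,0,0]
  ],
  "fingers": [0.1,0.1,0.1]
}}

```text
time_s: 13.0
position: [544.2, -52.1, 45.0]
orientation: [-0.012, -0.002, 1.0, -0.001]
ft_force: [-0.0, 0.2, -0.7]
gripper_width: 15.5
```

{"op": "drive_tool", "data": {
  "travel": [
    [-0.002,0,0],
    [-0.002,0,-0.0001],
    [0,0,0]
  ],
  "dr": [
    [0,0,0],
    [0,0,0],
    [0,0,0]
  ],
  "fingers": [0.1,0.1,0.1]
}}

```text
time_s: 13.3
position: [546.7, -52.1, 45.1]
orientation: [-0.012, -0.001, 1.0, -0.001]
ft_force: [0.0, 0.3, -1.5]
gripper_width: 15.8
```

```bash
python3 - <<'E'
from h import *
s=st();print(s["time_s"],s["position"],s["ft_force"])
im=manip.capture("scene")[:,:,::-1]; cv2.imwrite("pics/sc12.png",cv2.resize(im[190:280,200:290],None,fx=6.5,fy=6.5,interpolation=cv2.INTER_CUBIC))
E
```

```text
13.3 [546.73203227 -52.08846396  45.05735336] [ 0.02391901  0.2632679  -1.47701066]
```

View pics/sc12.png

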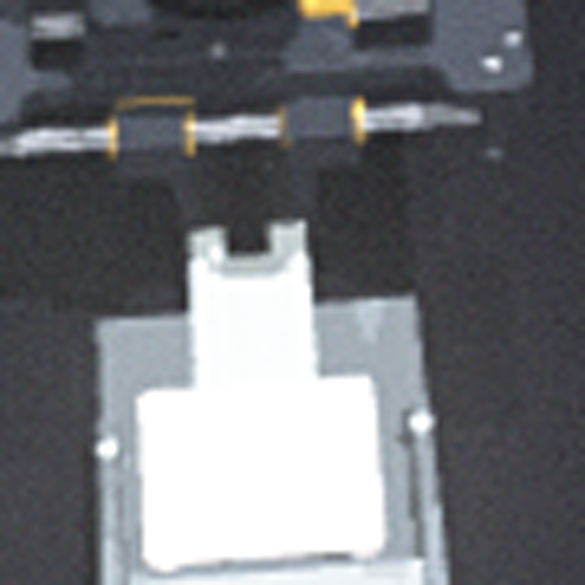

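Lip engaged: the plaque's edges moved from rows 377/560 to 385/568, about 3 mm. I continue in small steps.

{"op": "drive_tool", "data": {
  "travel": [
    [-0.002,0,-0.0001],
    [-0.002,0,0],
    [0,0,0]
  ],
  "dr": [
    [0,0,0],
    [0,0,0],
    [0,0,0]
  ],
  "fingers": [0.1,0.1,0.1]
}}

```text
time_s: 13.65
position: [549.2, -52.1, 45.0]
orientation: [-0.012, -0.001, 1.0, -0.001]
ft_force: [0.8, -0.3, -0.6]
gripper_width: 15.5
```

{"op": "drive_tool", "data": {
  "travel": [
    [-0.0015,0,0],
    [0,0,0]
  ],
  "dr": [
    [0,0,0],
    [0,0,0]
  ],
  "fingers": [0.1,0.1]
}}

```text
time_s: 13.85
position: [549.9, -52.1, 45.0]
orientation: [-0.012, -0.002, 1.0, -0.001]
ft_force: [0.0, 0.5, -0.6]
gripper_width: 15.5
```

{"op": "drive_tool", "data": {
  "travel": [
    [-0.0015,0,-0.0001],
    [0,0,0]
  ],
  "dr": [
    [0,0,0],
    [0,0,0]
  ],
  "fingers": [0.1,0.1]
}}

```text
time_s: 14.05
position: [550.8, -52.1, 45.1]
orientation: [-0.012, -0.002, 1.0, -0.001]
ft_force: [0.1, 0.1, -0.2]
gripper_width: 15.8
```

{"op": "drive_tool", "data": {
  "travel": [
    [-0.0015,0,0],
    [0,0,0]
  ],
  "dr": [
    [0,0,0],
    [0,0,0]
  ],
  "fingers": [0.1,0.1]
}}

```text
time_s: 14.25
position: [551.8, -52.1, 45.0]
orientation: [-0.012, -0.002, 1.0, -0.001]
ft_force: [-0.9, -0.5, -1.2]
gripper_width: 15.3
```

One call at a time from here.

{"op": "drive_tool", "data": {
  "travel": [
    [-0.001,0,0],
    [0,0,0]
  ],
  "dr": [
    [0,0,0],
    [0,0,0]
  ],
  "fingers": [0.1,0.1]
}}

```text
time_s: 14.45
position: [552.3, -52.1, 45.0]
orientation: [-0.012, -0.002, 1.0, -0.001]
ft_force: [-0.3, -0.3, -0.8]
gripper_width: 15.3
```

{"op": "drive_tool", "data": {
  "travel": [
    [-0.001,0,0],
    [0,0,0]
  ],
  "dr": [
    [0,0,0],
    [0,0,0]
  ],
  "fingers": [0.1,0.1]
}}

```text
time_s: 14.65
position: [552.9, -52.1, 45.0]
orientation: [-0.012, -0.002, 1.0, -0.001]
ft_force: [0.0, 0.0, -0.1]
gripper_width: 15.4
```

```bash
python3 - <<'E'
from h import *
s=st();print(s["time_s"],s["position"],s["ft_force"])
im=manip.capture("scene")[:,:,::-1]; cv2.imwrite("pics/sc13.png",cv2.resize(im[190:280,200:290],None,fx=6.5,fy=6.5,interpolation=cv2.INTER_CUBIC))
E
```

```text
14.65 [552.91748244 -52.06672342  44.9969504 ] [ 0.04742186  0.01647435 -0.08117389]
```

View pics/sc13.png

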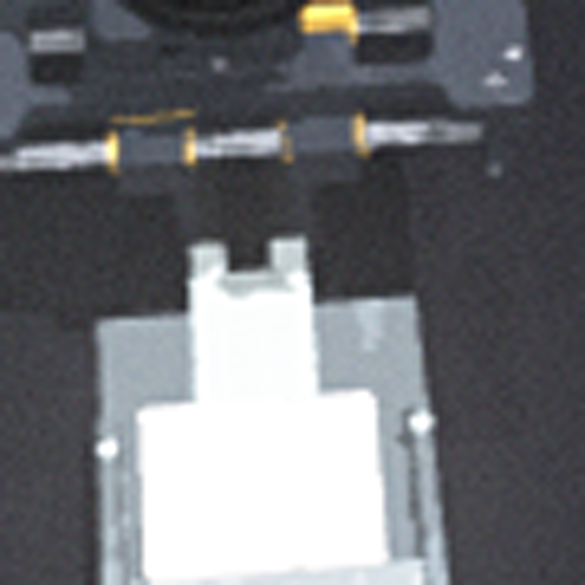

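{"op": "drive_tool", "data": {
  "travel": [
    [-0.001,0,0],
    [0,0,0]
  ],
  "dr": [
    [0,0,0],
    [0,0,0]
  ],
  "fingers": [0.1,0.1]
}}

```text
time_s: 14.9
position: [553.1, -52.1, 44.9]
orientation: [-0.013, -0.002, 1.0, -0.001]
ft_force: [-0.5, -0.1, -0.1]
gripper_width: 15.6
```

{"op": "drive_tool", "data": {
  "travel": [
    [-0.001,0,0],
    [0,0,0]
  ],
  "dr": [
    [0,0,0],
    [0,0,0]
  ],
  "fingers": [0.1,0.1]
}}

```text
time_s: 15.1
position: [553.1, -52.1, 44.7]
orientation: [-0.013, -0.002, 1.0, -0.001]
ft_force: [-3.5, -0.5, 1.2]
gripper_width: 15.8
```

Seated: the position stopped at x=553.1 with -3.5 N. I ease off.

{"op": "drive_tool", "data": {
  "travel": [
    [0.003,0,0],
    [0,0,0],
    [0,0,0]
  ],
  "dr": [
    [0,0,0],
    [0,0,0],
    [0,0,0]
  ],
  "fingers": [0.1,0.1,0.1]
}}

```text
time_s: 15.4
position: [552.9, -52.1, 45.3]
orientation: [-0.012, -0.002, 1.0, -0.001]
ft_force: [0.0, 0.5, -0.7]
gripper_width: 15.8
```

```bash
python3 - <<'E'
from h import *
s=st();print(s["time_s"],s["position"],s["orientation"],s["ft_force"])
snap("w14")
im=manip.capture("scene")[:,:,::-1]; cv2.imwrite("pics/sc14.png",cv2.resize(im[200:310,190:300],None,fx=5.4,fy=5.4,interpolation=cv2.INTER_CUBIC))
E
```

```text
15.4 [552.87068523 -52.06043135  45.25103446] [-1.16172324e-02 -1.50753283e-03  9.99931201e-01 -6.00601141e-04] [ 0.01505141  0.46152547 -0.71475936]
w14 15.4 [552.87 -52.06  45.25] [ 0.02  0.46 -0.71] vel 0.005 w 15.775647563863842
```

View pics/sc14.png

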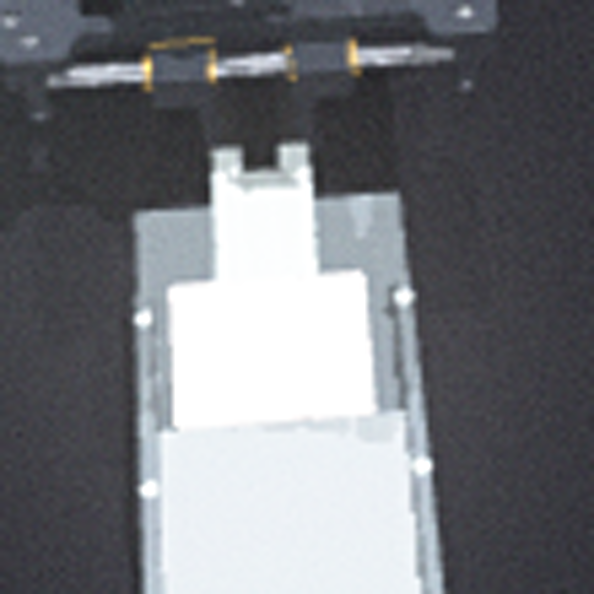

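Eased to 0 N. The plaque sits against the step, square. Now I work out the tip's arc for the levering.

```bash
python3 - <<'E'
from h import *
def B(t):
    if t<np.arccos(6/9): return np.array([-6*np.tan(t),0])
    s=(6-9*np.cos(t))/np.sin(t); return np.array([-(9*np.sin(t)-s*np.cos(t)),0])
def p(t): return B(t)+41*np.array([-np.cos(t),np.sin(t)])+4*np.array([np.sin(t),np.cos(t)])
cur=np.array([-41,2.8]);a=0.0235
for d in range(0,101,5):
    q=p(np.radians(d));v=q-cur;cur=q
    tx=-v[0]*np.cos(a)+v[1]*np.sin(a)*0; 
    M=Q(0,-a);w=M.T@np.array([v[0],0,v[1]])
    print(d,q.round(1),"row",np.round(w/600,4))
E
```

```text
0 [-41.   4.] row [ 0.     0.    -0.002]
5 [-41.    7.6] row [ 0.0002  0.     -0.0059]
10 [-40.7  11.1] row [-0.0003  0.     -0.0058]
15 [-40.2  14.5] row [-0.0008  0.     -0.0057]
20 [-39.3  17.8] row [-0.0013  0.     -0.0055]
25 [-38.3  21. ] row [-0.0017  0.     -0.0053]
30 [-37.  24.] row [-0.002   0.     -0.0051]
35 [-35.5  26.8] row [-0.0024  0.     -0.0048]
40 [-33.9  29.4] row [-0.0026  0.     -0.0044]
45 [-32.2  31.8] row [-0.0028  0.     -0.0041]
50 [-30.  34.] row [-0.0035  0.     -0.0037]
55 [-27.   35.9] row [-0.0049  0.     -0.0033]
60 [-24.   37.5] row [-0.005   0.     -0.0028]
65 [-20.8  38.8] row [-0.0052  0.     -0.0024]
70 [-17.7  39.9] row [-0.0053  0.     -0.0019]
75 [-14.5  40.6] row [-0.0053  0.     -0.0014]
80 [-11.3  41.1] row [-0.0053  0.     -0.0008]
85 [-8.1 41.2] row [-0.0053  0.     -0.0003]
90 [-5. 41.] row [-0.0052  0.      0.0002]
95 [-2.  40.5] row [-0.005   0.      0.0007]
100 [ 0.9 39.7] row [-0.0048  0.      0.0012]
```

{"op": "drive_tool", "data": {
  "travel": [
    [0.0015,0,0],
    [0,0,-0.002],
    [0.0001,0,-0.003],
    [0.0001,0,-0.003],
    [-0.0001,0,-0.003],
    [-0.0002,0,-0.0028],
    [-0.0004,0,-0.0029],
    [-0.0004,0,-0.0028],
    [0,0,0],
    [0,0,0]
  ],
  "dr": [
    [0,0,0],
    [0,0,0],
    [0,0,0],
    [0,0,0],
    [0,0,0],
    [0,0,0],
    [0,0,0],
    [0,0,0],
    [0,0,0],
    [0,0,0]
  ],
  "fingers": [0.1,0.1,0.1,0.1,0.1,0.1,0.1,0.1,0.1,0.1]
}}

```text
time_s: 16.5
position: [552.2, -52.1, 56.7]
orientation: [-0.012, -0.002, 1.0, -0.001]
ft_force: [0.2, -0.4, -0.7]
gripper_width: 15.8
```

```bash
python3 - <<'E'
from h import *
s=st();print(s["time_s"],s["position"],s["orientation"],s["ft_force"])
im=manip.capture("scene")[:,:,::-1]; cv2.imwrite("pics/sc15.png",cv2.resize(im[200:310,190:300],None,fx=5.4,fy=5.4,interpolation=cv2.INTER_CUBIC))
E
```

```text
16.5 [552.23440388 -52.05268218  56.74570907] [-1.22333869e-02 -1.54424660e-03  9.99923799e-01 -5.96409822e-04] [ 0.22464439 -0.35018474 -0.65112265]
```

View pics/sc15.png

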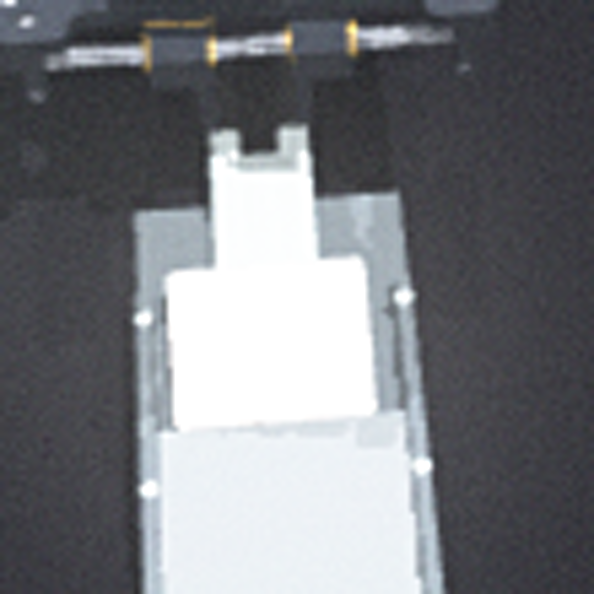

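The near edge rises (row 283→265) while the far edge stays at the step. I continue the arc.

{"op": "drive_tool", "data": {
  "travel": [
    [-0.0006,0,-0.0027],
    [-0.0007,0,-0.0028],
    [-0.0008,0,-0.0027],
    [-0.0009,0,-0.0026],
    [-0.001,0,-0.0026],
    [-0.001,0,-0.0025],
    [-0.0012,0,-0.0024],
    [-0.0012,0,-0.0024],
    [0,0,0],
    [0,0,0]
  ],
  "dr": [
    [0,0,0],
    [0,0,0],
    [0,0,0],
    [0,0,0],
    [0,0,0],
    [0,0,0],
    [0,0,0],
    [0,0,0],
    [0,0,0],
    [0,0,0]
  ],
  "fingers": [0.1,0.1,0.1,0.1,0.1,0.1,0.1,0.1,0.1,0.1]
}}

```text
time_s: 17.55
position: [557.0, -52.0, 69.1]
orientation: [-0.012, -0.002, 1.0, -0.001]
ft_force: [1.1, -0.3, -1.2]
gripper_width: 15.4
```

```bash
python3 - <<'E'
from h import *
s=st();print(s["time_s"],s["position"],s["orientation"],s["ft_force"])
im=manip.capture("scene")[:,:,::-1]; cv2.imwrite("pics/sc16.png",cv2.resize(im[200:310,190:300],None,fx=5.4,fy=5.4,interpolation=cv2.INTER_CUBIC))
E
```

```text
17.55 [556.9996452  -52.02133704  69.07303167] [-1.22401150e-02 -1.53116225e-03  9.99923746e-01 -5.80188327e-04] [ 1.05863583 -0.32496363 -1.19780191]
```

View pics/sc16.png

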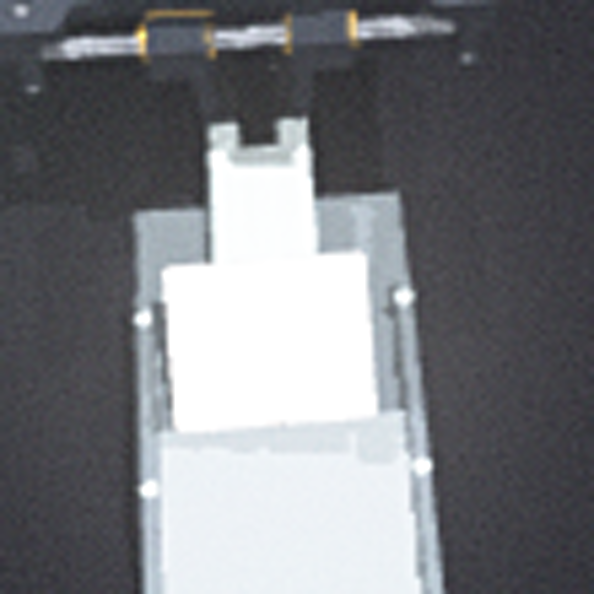

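Tilted further; the far edge is still at the step and the shadow is widening. I continue.

{"op": "drive_tool", "data": {
  "travel": [
    [-0.0013,0,-0.0022],
    [-0.0013,0,-0.0022],
    [-0.0014,0,-0.0021],
    [-0.0014,0,-0.002],
    [-0.0017,0,-0.0019],
    [-0.0018,0,-0.0018],
    [-0.0024,0,-0.0017],
    [-0.0025,0,-0.0016],
    [0,0,0],
    [0,0,0]
  ],
  "dr": [
    [0,0,0],
    [0,0,0],
    [0,0,0],
    [0,0,0],
    [0,0,0],
    [0,0,0],
    [0,0,0],
    [0,0,0],
    [0,0,0],
    [0,0,0]
  ],
  "fingers": [0.1,0.1,0.1,0.1,0.1,0.1,0.1,0.1,0.1,0.1]
}}

```text
time_s: 18.6
position: [565.5, -52.0, 78.1]
orientation: [-0.012, -0.002, 1.0, -0.001]
ft_force: [-0.9, -0.4, -1.4]
gripper_width: 15.6
```

```bash
python3 - <<'E'
from h import *
s=st();print(s["time_s"],s["position"],s["orientation"],s["ft_force"])
im=manip.capture("scene")[:,:,::-1]; cv2.imwrite("pics/sc17.png",cv2.resize(im[200:310,190:300],None,fx=5.4,fy=5.4,interpolation=cv2.INTER_CUBIC))
E
```

```text
18.6 [565.49491339 -51.99217915  78.12082791] [-1.22972796e-02 -1.54801024e-03  9.99923014e-01 -5.89024420e-04] [-0.86417792 -0.40138901 -1.4287752 ]
```

View pics/sc17.png

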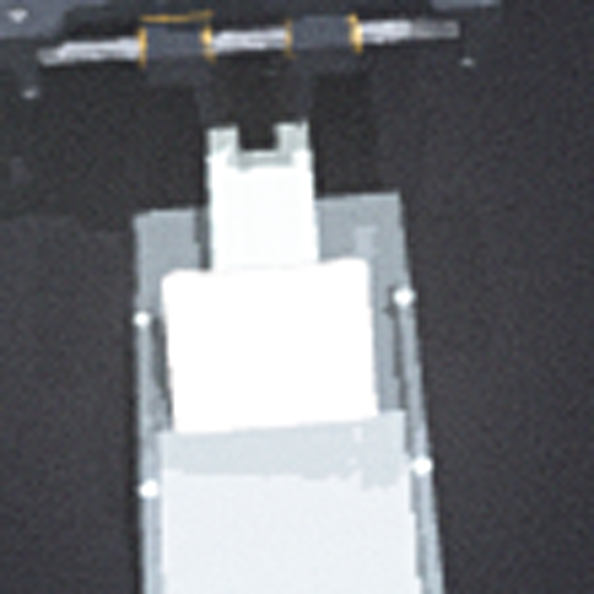

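{"op": "drive_tool", "data": {
  "travel": [
    [-0.0025,0,-0.0014],
    [-0.0025,0,-0.0014],
    [-0.0026,0,-0.0012],
    [-0.0026,0,-0.0012],
    [-0.0027,0,-0.001],
    [-0.0026,0,-0.0009],
    [-0.0026,0,-0.0007],
    [-0.0027,0,-0.0007],
    [0,0,0],
    [0,0,0]
  ],
  "dr": [
    [0,0,0],
    [0,0,0],
    [0,0,0],
    [0,0,0],
    [0,0,0],
    [0,0,0],
    [0,0,0],
    [0,0,0],
    [0,0,0],
    [0,0,0]
  ],
  "fingers": [0.1,0.1,0.1,0.1,0.1,0.1,0.1,0.1,0.1,0.1]
}}

```text
time_s: 19.65
position: [578.0, -51.9, 82.9]
orientation: [-0.012, -0.002, 1.0, -0.001]
ft_force: [-0.1, 0.7, -0.4]
gripper_width: 15.7
```

```bash
python3 - <<'E'
from h import *
s=st();print(s["time_s"],s["position"],s["orientation"],s["ft_force"])
im=manip.capture("scene")[:,:,::-1]; cv2.imwrite("pics/sc18.png",cv2.resize(im[200:310,190:300],None,fx=5.4,fy=5.4,interpolation=cv2.INTER_CUBIC))
E
```

```text
19.65 [578.02762358 -51.94131045  82.86887337] [-1.23712885e-02 -1.53640581e-03  9.99922124e-01 -5.80796219e-04] [-0.14733817  0.67788469 -0.44940671]
```

View pics/sc18.png

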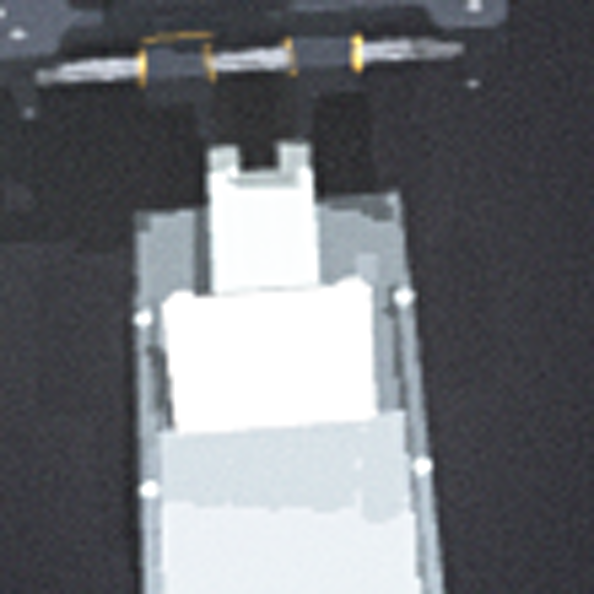

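The plaque is steep now, about 75°. I ease it over the balance point.

{"op": "drive_tool", "data": {
  "travel": [
    [-0.0027,0,-0.0004],
    [-0.0027,0,-0.0004],
    [-0.0027,0,-0.0002],
    [-0.0026,0,-0.0001],
    [-0.0026,0,0],
    [-0.0026,0,0],
    [-0.002,0,0],
    [-0.002,0,0],
    [0,0,0],
    [0,0,0]
  ],
  "dr": [
    [0,0,0],
    [0,0,0],
    [0,0,0],
    [0,0,0],
    [0,0,0],
    [0,0,0],
    [0,0,0],
    [0,0,0],
    [0,0,0],
    [0,0,0]
  ],
  "fingers": [0.1,0.1,0.1,0.1,0.1,0.1,0.1,0.1,0.1,0.1]
}}

```text
time_s: 20.7
position: [589.9, -51.9, 83.2]
orientation: [-0.012, -0.002, 1.0, -0.001]
ft_force: [-0.6, -0.1, -0.5]
gripper_width: 15.4
```

```bash
python3 - <<'E'
from h import *
s=st();print(s["time_s"],s["position"],s["orientation"],s["ft_force"])
im=manip.capture("scene")[:,:,::-1]; cv2.imwrite("pics/sc19.png",cv2.resize(im[200:340,180:320],None,fx=4.2,fy=4.2,interpolation=cv2.INTER_CUBIC))
E
```

```text
20.7 [589.93780908 -51.87186526  83.20746246] [-1.24027047e-02 -1.53197059e-03  9.99921757e-01 -5.52399304e-04] [-0.61265947 -0.12838184 -0.54969652]
```

View pics/sc19.png

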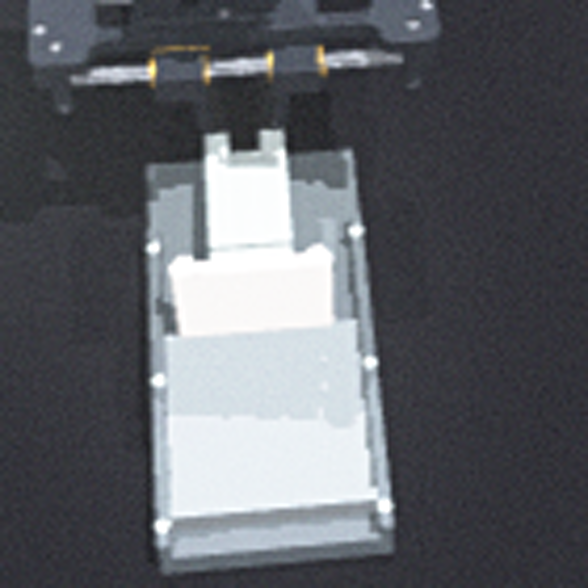

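Near vertical. A few more small forward steps.

{"op": "drive_tool", "data": {
  "travel": [
    [-0.0015,0,0],
    [-0.0015,0,0],
    [-0.0015,0,0],
    [-0.0015,0,0],
    [-0.0015,0,0],
    [0,0,0],
    [0,0,0],
    [0,0,0]
  ],
  "dr": [
    [0,0,0],
    [0,0,0],
    [0,0,0],
    [0,0,0],
    [0,0,0],
    [0,0,0],
    [0,0,0],
    [0,0,0]
  ],
  "fingers": [0.1,0.1,0.1,0.1,0.1,0.1,0.1,0.1]
}}

```text
time_s: 21.55
position: [594.4, -51.9, 83.1]
orientation: [-0.012, -0.002, 1.0, -0.001]
ft_force: [-0.9, -0.2, -0.4]
gripper_width: 15.1
```

```bash
python3 - <<'E'
from h import *
s=st();print(s["time_s"],s["position"],s["ft_force"])
im=manip.capture("scene")[:,:,::-1]; cv2.imwrite("pics/sc20.png",cv2.resize(im[200:340,180:320],None,fx=4.2,fy=4.2,interpolation=cv2.INTER_CUBIC))
E
```

```text
21.55 [594.44200356 -51.87176054  83.12951518] [-0.88459314 -0.23077086 -0.44335077]
```

View pics/sc20.png

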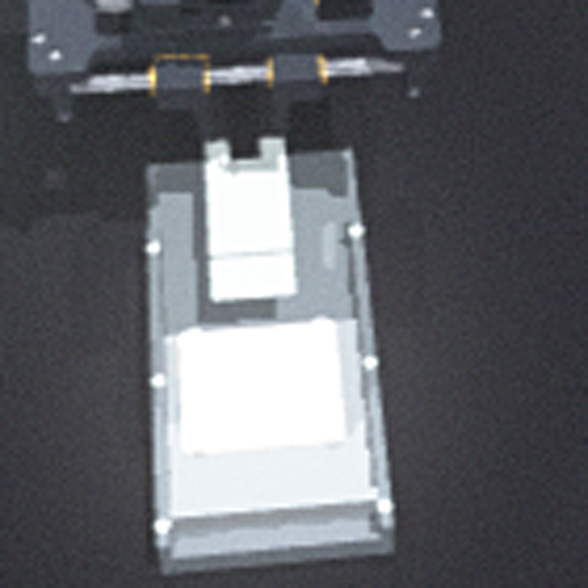

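The plaque has turned over onto the upper bed. I retract and look closely on the way to the pad.

```bash
python3 - <<'E'
from h import *
s=st();P=np.array(s["position"]);M=rot(s["orientation"]).as_matrix()
a=M.T@np.array([-10,0,60]);print(a/600)
plan([580,30,240],M,6,P0=P+[-20,0,120])
E
```

```text
[ 1.91335138e-02 -5.84641890e-05 -9.95574357e-02]
6 rows travel [-0.0014, 0.0227, -0.0103] dr [0.0, 0.0, 0.0] mm/row 15.0 deg/row 0.0
```

{"op": "drive_tool", "data": {
  "travel": [
    [0.006,0,-0.04],
    [0.006,0,-0.06],
    [0.006,0,-0.06],
    [0.006,0,-0.04],
    [0,0.045,-0.02],
    [0,0.045,-0.02],
    [0,0.045,-0.02],
    [0,0,0],
    [0,0,0],
    [0,0,0]
  ],
  "dr": [
    [0,0,0],
    [0,0,0],
    [0,0,0],
    [0,0,0],
    [0,0,0],
    [0,0,0],
    [0,0,0],
    [0,0,0],
    [0,0,0],
    [0,0,0]
  ],
  "fingers": [0.1,0.1,0.1,0.1,0.1,0.1,0.1,0.1,0.1,0.1]
}}

```text
time_s: 22.6
position: [583.2, 28.6, 238.6]
orientation: [-0.013, -0.001, 1.0, -0.001]
ft_force: [0.7, 0.4, 0.1]
gripper_width: 15.3
```

```bash
python3 - <<'E'
from h import *
snap("w21")
im=manip.capture("scene")[:,:,::-1];cv2.imwrite("pics/s21.png",im)
t=manip.capture("top")[:,:,::-1];cv2.imwrite("pics/t21.png",t)
a,_=load("w21")
x=lambda i,f:cv2.resize(i,f,interpolation=cv2.INTER_CUBIC)
cv2.imwrite("pics/z21.png",np.hstack([x(t[95:205,280:370],(390,480)),x(im[230:340,200:290],(390,480))]))
E
```

```text
w21 22.6 [583.19  28.56 238.58] [0.7  0.36 0.05] vel 0.0108 w 15.330895931763765
```

View pics/z21.png

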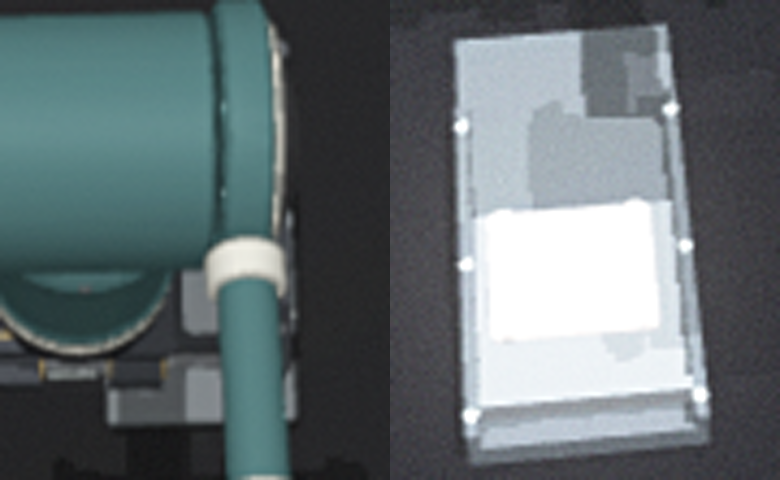

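View pics/w21.png

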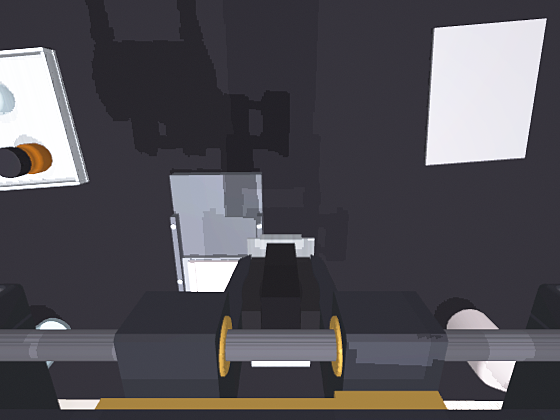

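```bash
python3 - <<'E'
from h import *
a,c=load("w21")
cv2.imwrite("pics/w21z.png",cv2.resize(a[225:295,165:265],None,fx=7,fy=7,interpolation=cv2.INTER_CUBIC))
print("step z24.5 predicted",proj(c,[679.3,-90,24.5]),proj(c,[679.3,-90,18.5]))
E
```

```text
step z24.5 predicted [187.72120503 257.29507719] [189.03979043 255.25248908]
```

View pics/w21z.png

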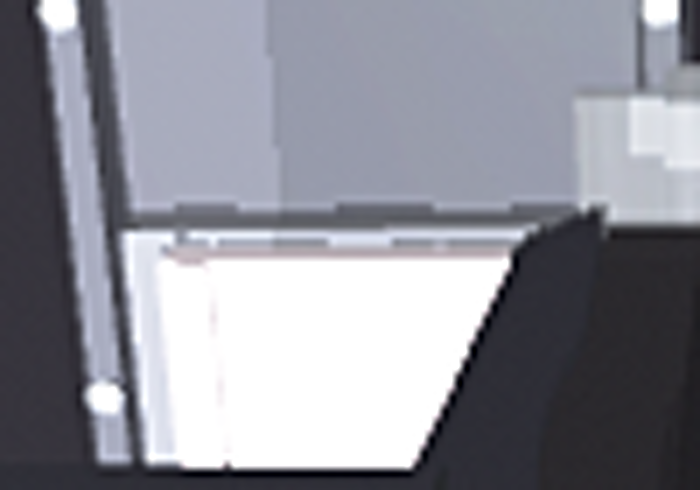

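The wrist zoom shows the dark step face, a strip of bare upper bed (rows 228–245), then the plaque's edge. The plaque lies wholly on the upper bed, ribs up. Now I return the lifter.

```bash
python3 - <<'E'
from h import *
y=np.radians(15.85);M=Q(y,-0.0247)
plan([449.5,266.5,100],M,8)
plan([449.5,266.5,34],M,4,P0=np.array([449.5,266.5,100]),M0=M)
E
```

```text
8 rows travel [0.0209, 0.0528, 0.0294] dr [0.0002, -0.0001, -0.0109] mm/row 38.4 deg/row 1.97
4 rows travel [-0.0007, 0.0, 0.0275] dr [0.0, 0.0, 0.0] mm/row 16.5 deg/row 0.0
```

{"op": "drive_tool", "data": {
  "travel": [
    [0.0209,0.0528,0.0294],
    [0.0209,0.0528,0.0294],
    [0.0209,0.0528,0.0294],
    [0.0209,0.0528,0.0294],
    [0.0209,0.0528,0.0294],
    [0.0209,0.0528,0.0294],
    [0.0209,0.0528,0.0294],
    [0.0209,0.0528,0.0294],
    [0,0,0],
    [0,0,0]
  ],
  "dr": [
    [0.0002,0,-0.0109],
    [0.0002,0,-0.0109],
    [0.0002,0,-0.0109],
    [0.0002,0,-0.0109],
    [0.0002,0,-0.0109],
    [0.0002,0,-0.0109],
    [0.0002,0,-0.0109],
    [0.0002,0,-0.0109],
    [0,0,0],
    [0,0,0]
  ],
  "fingers": [0.1,0.1,0.1,0.1,0.1,0.1,0.1,0.1,0.1,0.1]
}}

```text
time_s: 23.75
position: [449.5, 266.9, 100.0]
orientation: [-0.013, -0.139, 0.99, -0.002]
ft_force: [0.9, 0.1, -0.4]
gripper_width: 15.7
```

```bash
python3 - <<'E'
from h import *
y=np.radians(15.85);M=Q(y,-0.0247)
s=st();print(s["time_s"],s["position"],s["orientation"],s["ft_force"])
plan([449.5,266.5,34],M,4)
E
```

```text
23.75 [449.53184771 266.90916157  99.98828212] [-0.01292686 -0.13851983  0.99027346 -0.00190232] [ 0.91522304  0.10255493 -0.4482982 ]
4 rows travel [-0.0006, -0.0002, 0.0275] dr [-0.0, -0.0001, 0.0001] mm/row 16.5 deg/row 0.03
```

{"op": "drive_tool", "data": {
  "travel": [
    [-0.0006,0,0.0275],
    [-0.0006,0,0.0275],
    [-0.0006,0,0.0275],
    [-0.0006,0,0.0275],
    [0,0,0],
    [0,0,0],
    [0,0,0]
  ],
  "dr": [
    [0,0,0],
    [0,0,0],
    [0,0,0],
    [0,0,0],
    [0,0,0],
    [0,0,0],
    [0,0,0]
  ],
  "fingers": [0.1,0.1,0.1,0.1,0.1,0.1,0.1]
}}

```text
time_s: 24.45
position: [451.4, 267.2, 36.0]
orientation: [-0.011, -0.138, 0.99, -0.001]
ft_force: [-0.5, 0.8, -0.8]
gripper_width: 15.7
```

{"op": "drive_tool", "data": {
  "travel": [
    [0,0,0.002],
    [0,0,0.002],
    [0,0,0]
  ],
  "dr": [
    [0,0,0],
    [0,0,0],
    [0,0,0]
  ],
  "fingers": [0.1,0.1,0.1]
}}

```text
time_s: 24.75
position: [449.9, 267.3, 32.6]
orientation: [-0.012, -0.138, 0.99, -0.001]
ft_force: [-0.1, -0.6, -0.7]
gripper_width: 15.5
```

{"op": "drive_tool", "data": {
  "travel": [
    [0,0,0.0015],
    [0,0,0]
  ],
  "dr": [
    [0,0,0],
    [0,0,0]
  ],
  "fingers": [0.1,0.1]
}}

```text
time_s: 24.95
position: [449.6, 267.3, 31.3]
orientation: [-0.012, -0.138, 0.99, -0.001]
ft_force: [-0.1, -0.3, -1.1]
gripper_width: 15.2
```

{"op": "drive_tool", "data": {
  "travel": [
    [0,0,0.0015],
    [0,0,0],
    [0,0,0]
  ],
  "dr": [
    [0,0,0],
    [0,0,0],
    [0,0,0]
  ],
  "fingers": [0.1,0.1,0.1]
}}

```text
time_s: 25.25
position: [449.6, 267.2, 30.4]
orientation: [-0.012, -0.138, 0.99, -0.001]
ft_force: [-0.3, -0.4, -0.8]
gripper_width: 15.4
```

{"op": "drive_tool", "data": {
  "travel": [
    [0,0,0.001],
    [0,0,0],
    [0,0,0]
  ],
  "dr": [
    [0,0,0],
    [0,0,0],
    [0,0,0]
  ],
  "fingers": [0.1,0.1,0.1]
}}

```text
time_s: 25.55
position: [449.8, 267.3, 30.0]
orientation: [-0.012, -0.138, 0.99, -0.001]
ft_force: [0.3, 0.5, 0.4]
gripper_width: 16.0
```

{"op": "drive_tool", "data": {
  "travel": [
    [0,0,0.001],
    [0,0,0],
    [0,0,0]
  ],
  "dr": [
    [0,0,0],
    [0,0,0],
    [0,0,0]
  ],
  "fingers": [0.1,0.1,0.1]
}}

```text
time_s: 25.85
position: [449.8, 267.3, 29.5]
orientation: [-0.012, -0.138, 0.99, -0.001]
ft_force: [-1.3, -0.0, 2.2]
gripper_width: 15.5
```

Contact with the pad at 2–3 N. I release and retreat straight up.

{"op": "drive_tool", "data": {
  "travel": [
    [0,0,0],
    [0,0,0],
    [0,0,0],
    [0,0,0],
    [0,0,0],
    [0,0,0]
  ],
  "dr": [
    [0,0,0],
    [0,0,0],
    [0,0,0],
    [0,0,0],
    [0,0,0],
    [0,0,0]
  ],
  "fingers": [0.25,0.35,0.45,0.55,0.55,0.55],
  "force": 10
}}

```text
time_s: 26.45
position: [449.7, 267.2, 29.2]
orientation: [-0.012, -0.138, 0.99, -0.001]
ft_force: [0.1, -0.2, -0.3]
gripper_width: 48.6
```

{"op": "drive_tool", "data": {
  "travel": [
    [0,0,-0.02],
    [0,0,-0.04],
    [0,0,-0.05],
    [0,0,-0.06],
    [0,0,-0.06],
    [0.04,0,-0.06],
    [0.04,0,-0.06],
    [0.04,0,0],
    [0,0,0],
    [0,0,0]
  ],
  "dr": [
    [0,0,0],
    [0,0,0],
    [0,0,0],
    [0,0,0],
    [0,0,0],
    [0,0,0],
    [0,0,0],
    [0,0,0],
    [0,0,0],
    [0,0,0]
  ],
  "fingers": [0.55,0.55,0.55,0.55,0.55,0.55,0.55,0.55,0.55,0.55]
}}

```text
time_s: 27.45
position: [385.5, 248.8, 241.6]
orientation: [-0.011, -0.138, 0.99, -0.001]
ft_force: [0.5, -0.4, -0.3]
gripper_width: 48.7
```

```bash
python3 - <<'E'
from h import *
snap("w30")
im=manip.capture("scene")[:,:,::-1];cv2.imwrite("pics/s30.png",im)
t=manip.capture("top")[:,:,::-1];cv2.imwrite("pics/t30.png",t)
x=lambda i,f:cv2.resize(i,f,interpolation=cv2.INTER_CUBIC)
cv2.imwrite("pics/z30.png",np.hstack([x(t[95:205,280:370],(260,320)),x(im[230:340,200:290],(260,320)),x(im[140:240,330:410],(256,320))]))
E
```

```text
w30 27.45 [385.54 248.84 241.59] [ 0.53 -0.43 -0.25] vel 0.0358 w 48.68255220854549
```

View pics/z30.png

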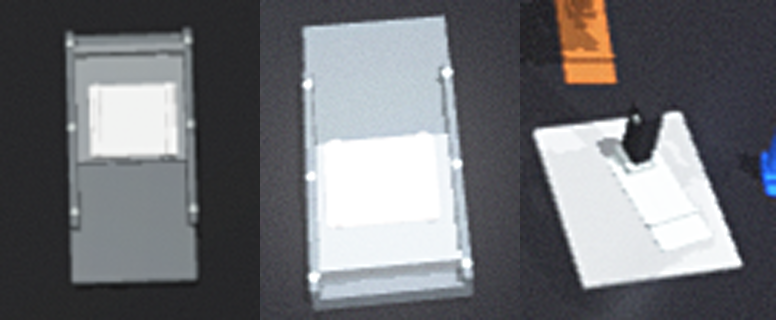

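View pics/w30.png

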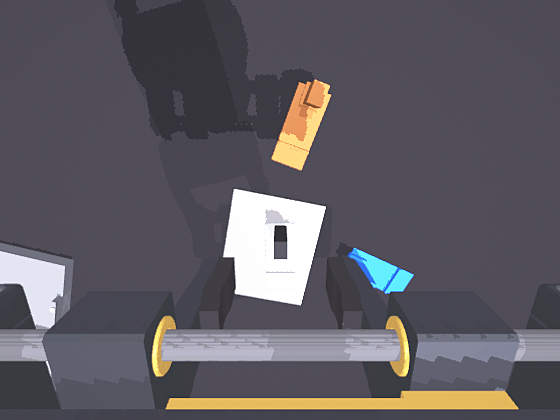

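View pics/t30.png

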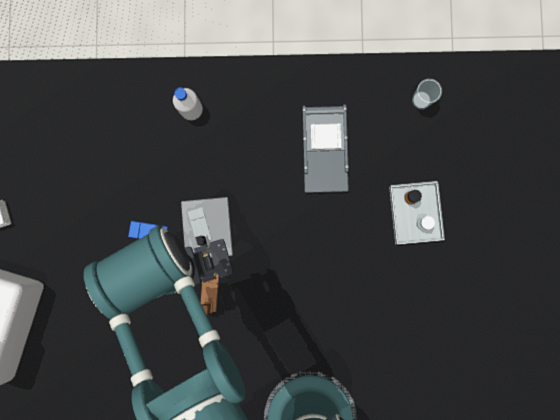

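The lifter stands upright on the pad, with the handle at (281,240) in the wrist view. In the top view the plaque lies on the upper bed with both ribs showing, and its near edge is just beyond the step. Nothing else has moved. I'll hand in.

```bash
python3 -c "
from rig import manip
print(manip.get_state()['time_s'], manip.close_job())"
```

```text
the job is handed in; nothing more can be done
27.6 None
```

The job is done and handed in at 27.6 s. The plaque lies flat on the upper bed, ribs up, and the lifter is back upright on the pad.

**What I did:** I gripped the lifter, felt for the lower bed with the blade tip, and slid the blade under the plaque. I pushed with the lip until the plaque seated; the push peaked at about 3.5 N and the motion stopped. I eased off to 0 N, then raised the blade tip along an arc until the plaque tipped over the step. Finally I set the lifter on the pad with a light touch and let go.

**Last checks:**
- **Plaque:** The wrist view shows a strip of bare upper bed between the step and the plaque's edge. The top view shows both ribs facing up.
- **Lifter:** It stands on the pad in about its old place, with the gripper well clear and the wrist force near zero.
- **Other things:** As far as the views show, nothing else moved. The arm hides part of the blue and brown look-alikes in the last top view.

**What disagreed:**
- **Lifter tilt:** On the first touch of the bed (about 3.5 N) the lifter tipped roughly 1° in the grip. I raised the grip force to 50 N and levelled the blade with a small tool pitch.
- **Bed height:** By feel it came out about 2 mm or more above the camera estimate of 16 mm. I used the height found by feel.

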